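Load a half-lapped rail in the drill jig and clamp it

ROBOT

A 6-joint arm with a two-finger parallel gripper is mounted at the origin on the work surface. World frame = base frame: x ahead of the robot, y to its left, z up, the work surface at z = 0. Lengths are in m, angles in rad, forces in N, time in s.
With the tool pointing down it reaches from about 0.325 to 0.9 m from the base axis. Payload 6.1 kg.
Tool frame: the origin (TCP) lies between the finger pads; the fingertips stand 19 mm ahead of it and the grasp point (between the pads) is the TCP; z points along the fingers, y is the direction in which the jaws open and shut (so a half turn about z gives the same grasp; the last joint's range is limited). The gripper opens to 85 mm and grips with 20 to 120 N. Pads are 22 mm wide; open, the fingers measure 114 mm over their backs; the gripper's body (76 mm by 85 mm) begins 54 mm behind the grasp point. The pads swing forward as they close: fully open they stand 13 mm farther back than shut.
Start: joints at [-1.309, 0.22, 1.526, -0, 1.395, -0.126], TCP at [0.236, -0.579, 0.25] pointing down, gripper open.
Joint ranges: [-2.98, 2.98], [-0.91, 2.08], [0.09, 2.57], [-1.24, 4.39], [0.2, 2.65], [-2.68, 2.68]. Speed limits (rad/s): [2.57, 2.57, 3.01, 3.14, 3.14, 3.14].

INTERFACE

Orientations are given as a unit quaternion [x, y, z, w].
In Python, from workcell import manip, optics, sign_off, finder gives the robot as it stands. The module is installed in compiled form; this text tells all that it offers.
- The arm moves only by the shell command python3 -m crank 'ROWS' [FORCE]. ROWS is JSON, a list of rows, each a list of 3 entries, a list of its own where there are three numbers: the turn, a rotation vector about the world's x, y, z in rad, then the shift along the world's x, y, z in m, then the gripper's target within -1 to 1 (fully open at 1, half-way at 0, shut at -1). In form: [[[ax, ay, az], [x, y, z], jaw], ...]. A call has 1 to 5 rows; each row shifts and turns the commanded pose from where the row before left it; what a row does not reach is not made up. A row lasts 1/12 s, in which the tool goes at most 41.7 mm and 7.16 degrees, less where a joint would pass 70% of its speed; a pose out of reach is approached as far as the arm can. A call is refused whole if a number of a shift passes 0.0417 or a number of a turn 0.125, either way. A call with a gripper value outside its range is refused whole. The fingers move at their own pace and stop on an object; FORCE is the grip in N (left out, the last holds). Time passes only in rows, so rows that do not move let the fingers close. It gives the time, the measured TCP pose, the force and the opening at its end, in the units of the state.
- manip.get_obs(): the state, without advancing time (a new reading comes with each control period).
- optics.camera(name): name is "scene" or "top" or "wrist"; returns the picture (480x640x3 uint8, red, green, blue); there is no depth.
- optics.get_calibration(name): a dict with "K" (3x3 intrinsics, pixels), "pose" (4x4, takes a point from camera to world coordinates); the wrist camera has in their place "T_tool_cam" (4x4, takes a point from camera to tool coordinates, whose origin is the TCP and whose axes are the flange's). Camera axes: x right, y up, looking along -z (the intrinsics and any distortion apply to the point x, -y, -z); pixel columns grow to the right and rows downward; lengths in m; the calibration is good to about 2 mm. The wrist camera is an equidistant fisheye: a pixel r from the principal point sees the ray r / f radians off the axis. A picture is of the moment at which its call begins: read the wrist's pose just before it. get_calibration takes no time and is no camera call.
- sign_off(): hands the job in, once; it reports no verdict.
Trained networks look in the newest picture that a camera, given by its name, has taken for a name from the list of things; names that differ only in an ending like _2 or _b are one class to them, and where a whole thing is asked for, a point or a joint stands for the part that bears it (a point fixed in the world has none). Each returns a list of dicts, best first, with "score" (0 to 1); they miss things now and then, are a little off and sometimes report something else, mostly with a low value. They report only what shows in the picture. A call takes as long as a camera call.
- finder.cut_out(thing, camera): "mask" (480x640 bool, what is visible of it) and "extent" ([left, top, width, height] in pixels, round what is visible of it).
The state is a dict: "clock": time; "qpos": joint angles; "qd": joint speeds; "joint_torque": joint torques, N m; "ee_pos": TCP position; "eef_rot": TCP orientation; "force": force on the tool from outside, world axes, zero at the start; "wrist_torque": the same for the moment, N m; "finger_gap": finger opening in m.
Only numpy, scipy, OpenCV 4.12 (cv2) and the standard library are available. Lean on these libraries where they do the work, as an engineer would, in place of code of your own. Each camera call takes 0.05 s, during which the arm holds its last target.

TASK

Draw the rail with the half-lapped end out of the roofed rack and lay it down, then take it by its other end and slide it, lapped end first, under the drill plate of the jig until it is pressed firmly (but not rammed) home in the corner, flush against both the fence and the end stop. Let go and swing the toggle clamp's arm over centre so that it presses on the rail. Leave the plain rail in the rack and everything else on the table where it is.

Things in the scene. Friction and masses are not known exactly. Their poses are not given: they have to be found in the camera images.
- rail: Wooden rail to be drilled, 200 long (y) x 36 wide (x) x 22 mm thick (z), 0.11 kg. Origin: centre of the underside of this outline. Its last 30 mm at -y are half-lapped: only the lower 11 mm remain. Starts flat in a pigeonhole of the rack, lapped end outwards, about 70 mm sticking out in free air (grip across the 36 mm there), the rest under the roof; drawn 135 mm along -y it is out.
- rail_corner (a point): Point of the rail: the lower corner at the tip of its lapped end on its +x side (rail frame x +18, y -100, z 0 mm). Home is when this point lies on jig_corner.
- rail_tail (a point): Point of the rail: centre of its plain end face (rail frame x 0, y +100, z 11 mm).
- plain_rail: Another wooden rail of the same 200 x 36 x 22 mm but with plain square ends, no lap; same axes and origin. It lies in the rack's other pigeonhole and must stay there.
- rack: Fixed plywood rack, 190 wide (x) x 145 deep (y) x 60 mm high. Origin: on the table, under the middle of its mouth. Two pigeonholes, centred at x -48 and +48 mm, run from the mouth (y 0) to the closed back (y 135); each 58 mm wide and 32 high, floor 20 mm above the table. Rails stick out towards -y.
- jig: Fixed drill jig. Origin: on the table below the nest's corner; +x from nest to fence, +y from end stop along the rail. Board 12 mm thick, x -60..80, y -25..305. Fence: face at x 0, y 0..100, 16 mm above the board. Steel drill plate over x -55..20, y -2..50, underside 26, top 34 mm above the board: the rail passes below, fingers do not. Sides -x and +y are open.
- jig_corner (a point): The nest's corner on top of the board: fence face x 0, end stop face y 0, 12 mm above the table; axes as jig. A rail that is home covers jig x -36..0, y 0..200 mm, its axes along the jig's; its 100 mm beyond the fence stand clear.
- end_stop: Fixed steel block of the jig, face at jig y 0 (block y -20..0, x -50..20 mm), 22 mm above the board, under and behind the drill plate. Rigid: press the rail against it with more than 3 N, less than 60 N.
- clamp_arm (a joint): Toggle clamp arm, rad: 0 open (standing, leaning 0.3 back towards jig +x), 1.87 level, shut on the rail. An over-centre spring pulls it open below about 0.55 and snaps it shut beyond, holding the rail with several N. Some 3 N on the knob towards jig -x swings it over. Hinge along jig y at jig x 45, y 70, z 52 mm; its rubber foot, 63 mm from the hinge, lands on the rail.
- clamp_knob (a point): Centre of the black ball knob, 28 mm diameter, at the end of the clamp arm, 106 mm from the hinge. Open it stands at jig x +76, y +70, z 153 mm; shut at x -61, z 52 mm. The arm is a bar 14 mm wide (jig y), 10 mm thick.
- tape_roll: Bystander, leave where it is: a lying roll of tape, 90 mm across, 24 mm high; origin under its centre
- offcut: Bystander, leave where it is: wood block 45 x 70 x 45 mm high; origin under its centre
- pencil: Bystander, leave where it is: flat carpenter's pencil, 170 mm long (y), 12 mm wide, 8 mm high; origin under its centre
- glue: Bystander, leave where it is: upright white glue bottle, 60 mm across, 150 mm high; origin under its centre
- bar_clamp: Bystander, leave where it is: bar clamp lying flat, about 300 mm long (y), 105 mm wide, 20 mm high; origin under its bar's middle
- tape_measure: Bystander, leave where it is: tape measure 65 x 35 x 60 mm high; origin under its centre

How it is judged:
By the outcome, as a careful person would: the job done as asked, in the order asked, and still so for the second after the job is handed in, with the robot touching nothing.
It also fails if it takes over 64 s, if anything falls off the work surface, if the arm or the gripper's body presses on something with over 40 N, if the wrist force passes 120 N, or if a joint passes its speed limit or range.

## Working session

There is one attempt and no reset: what is moved stays moved. The work goes in short steps, Python scripts to look and compute and a shell command to move; the robot and the scene stay as the last step left them, time stands still between calls to the robot, and variables do not carry over. Pictures are saved under pics/ and viewed, and the job is handed in when it is done.

```bash
mkdir -p pics; ls; python3 - <<'E'
from workcell import manip, optics, finder
import cv2
print(manip.get_obs())
for n in ("scene","top","wrist"):
    im=optics.camera(n); cv2.imwrite(f"pics/{n}0.png",im[:,:,::-1]); print(n,optics.get_calibration(n))
E
```

```text
pics
{'clock': 0.0, 'qpos': array([-1.30909478e+00,  2.21216426e-01,  1.52761297e+00,  2.45082094e-05,
        1.39472430e+00, -1.26078236e-01]), 'qd': array([-4.35709475e-04,  7.03496354e-04, -1.07399306e-04, -7.44715195e-05,
       -1.11306401e-03,  5.64013419e-04]), 'joint_torque': array([-3.96788519e-04, -4.96904254e+01, -3.89397526e+01, -1.84428895e-04,
        1.11493492e-02,  1.34042017e-05]), 'ee_pos': array([ 0.23619998, -0.57802808,  0.24920425]), 'eef_rot': array([ 9.81262111e-01,  1.92675135e-01, -5.44047043e-05, -9.79080575e-04]), 'force': array([ 0.20751063, -0.06055168,  0.01086656]), 'wrist_torque': array([-0.00523841,  0.00417485,  0.01417101]), 'finger_gap': 0.08544255119735722}
scene {'K': array([[562.7154999 ,   0.        , 324.70120418],
       [  0.        , 562.7154999 , 252.90230576],
       [  0.        ,   0.        ,   1.        ]]), 'pose': array([[-0.53481281, -0.66386078,  0.52274672,  1.35984348],
       [ 0.84491373, -0.41297787,  0.33995598,  0.56164689],
       [-0.00980061,  0.62348869,  0.78177094,  1.27855332],
       [ 0.        ,  0.        ,  0
[... 268 characters left out ...]
[-0.99993764, -0.00461818, -0.01016822,  0.04213017],
       [-0.01044894,  0.06549146,  0.99779842,  1.18462202],
       [ 0.        ,  0.        ,  0.        ,  1.        ]])}
wrist {'K': array([[371.64829954,   0.        , 316.95511634],
       [  0.        , 371.64829954, 238.11555529],
       [  0.        ,   0.        ,   1.        ]]), 'T_tool_cam': array([[ 3.47327721e-04,  9.46805878e-01,  3.21805080e-01,
         8.33428993e-02],
       [ 9.99999883e-01, -2.20368270e-04, -4.30949402e-04,
         2.78680055e-05],
       [-3.37109798e-04,  3.21805192e-01, -9.46805843e-01,
        -1.23033902e-01],
       [ 0.00000000e+00,  0.00000000e+00,  0.00000000e+00,
         1.00000000e+00]])}
```

View pics/scene0.png

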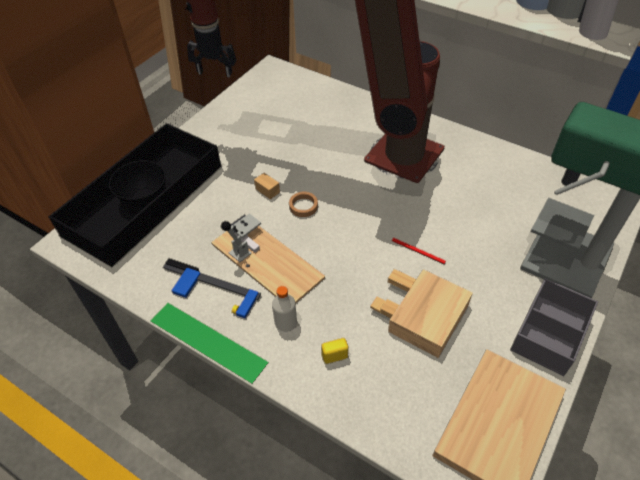

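View pics/top0.png

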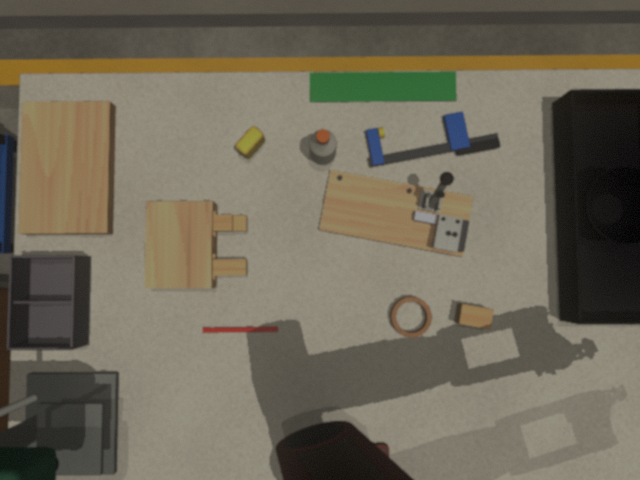

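View pics/wrist0.png

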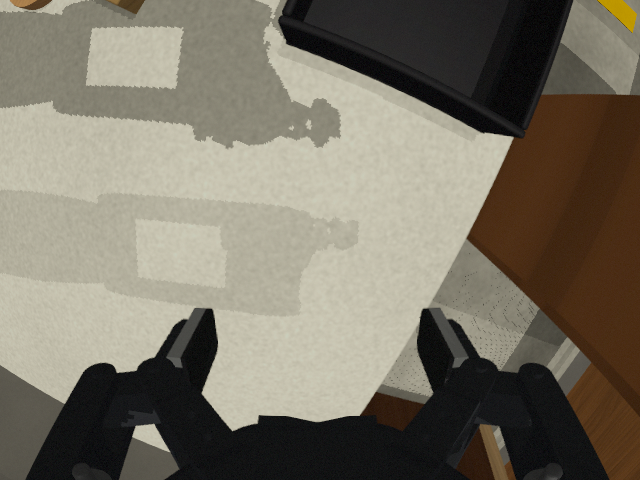

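The top view shows the rack at about (180,245) with rails sticking out to the right at (230,223) and (230,267). The jig is at (395,212), with its drill plate at (450,235), the knob at (446,178) and the glue at (322,145).

```bash
cat > h.py <<'E'
import numpy as np, cv2
from scipy.spatial.transform import Rotation as R
from scipy.optimize import least_squares
from workcell import manip, optics, finder
CAL={n:optics.get_calibration(n) for n in("scene","top","wrist")}
def pose(n,obs=None):
    if n!="wrist": return CAL[n]["pose"]
    T=np.eye(4);T[:3,:3]=R.from_quat(obs["eef_rot"]).as_matrix();T[:3,3]=obs["ee_pos"]
    return T@CAL["wrist"]["T_tool_cam"]
def proj(n,P,T=None):
    T=pose(n) if T is None else T
    P=np.atleast_2d(P);c=(P-T[:3,3])@T[:3,:3];v=c*[1,-1,-1]
    K=CAL[n]["K"]
    if n=="wrist":
        r=np.hypot(v[:,0],v[:,1]);th=np.arctan2(r,v[:,2]);u=v[:,:2]/np.maximum(r,1e-9)[:,None]*th[:,None]
    else:u=v[:,:2]/v[:,2:]
    return u*[K[0,0],K[1,1]]+K[:2,2]
def ray(n,px,T=None):
    T=pose(n) if T is None else T
    K=CAL[n]["K"];u=(np.asarray(px,float)-K[:2,2])/[K[0,0],K[1,1]]
    if n=="wrist":
        th=np.hypot(*u);v=np.array([*(u/th*np.sin(th)),np.cos(th)])
    else:v=np.array([*u,1.])
    d=T[:3,:3]@(v*[1,-1,-1]);return T[:3,3],d/np.linalg.norm(d)
def atz(n,px,z,T=None):
    o,d=ray(n,px,T);return o+d*(z-o[2])/d[2]
def F(x,y,z,yaw):
    T=np.eye(4);T[:3,:3]=R.from_euler('z',yaw).as_matrix();T[:3,3]=[x,y,z];return T
def tf(T,P):return np.atleast_2d(P)@T[:3,:3].T+T[:3,3]
def tri(rs):
    A=np.zeros((3,3));b=np.zeros(3)
    for o,d in rs:
        M=np.eye(3)-np.outer(d,d);A+=M;b+=M@o
    return np.linalg.solve(A,b)
E
python3 - <<'E'
from h import *
for n in("top","scene"):
    im=optics.camera(n)[:,:,::-1].copy()
    for t in("rail","plain_rail","rack","jig","clamp_knob","end_stop","glue"):
        for d in finder.cut_out(t,n)[:2]:
            m=d["mask"];ys,xs=np.nonzero(m)
            r=cv2.minAreaRect(np.c_[xs,ys].astype(np.float32))
            print(n,t,round(d["score"],2),d["extent"],m.sum(),np.round(r[0],1),np.round(r[1],1),round(r[2],1))
    cr={"top":im[150:300,140:500],"scene":im[200:360,200:480]}[n]
    cv2.imwrite(f"pics/{n}z.png",cv2.resize(cr,None,fx=2.2,fy=2.2,interpolation=cv2.INTER_CUBIC))
E
```

```text
top rail 0.61 [212.8, 214.4, 35.1, 17.2] 609 [229.5 223.2] [17.4 35.5] 87.9
top plain_rail 0.7 [213.2, 255.7, 31.8, 19.9] 575 [229. 267.] [16. 34.] 90.0
top plain_rail 0.25 [430.1, 172.4, 23.4, 30.4] 364 [440.7 189.1] [13.9 37.1] 26.6
top rack 0.6 [142.8, 199.1, 73.5, 88.8] 6208 [179.5 244.5] [87. 73.] 90.0
top rack 0.54 [457.4, 302.0, 33.3, 29.1] 769 [472.8 315.9] [37.5 21.1] 10.3
top jig 0.96 [318.3, 169.5, 155.1, 88.4] 9320 [397.6 204.4] [147.8  81.5] 10.3
top jig 0.7 [388.7, 296.4, 42.6, 43.5] 696 [410.  316.5] [41. 40.] 90.0
top clamp_knob 0.68 [428.9, 174.4, 26.0, 29.7] 374 [440.3 188.9] [13.5 37.2] 27.6
top end_stop 0.6 [429.8, 173.7, 23.2, 29.9] 322 [440.5 189. ] [12.5 37.1] 26.6
top end_stop 0.55 [460.2, 221.2, 8.1, 29.9] 207 [462.6 235.6] [ 6.9 31.6] 9.5
top glue 0.96 [305.6, 129.1, 31.3, 34.2] 811 [322.  147.5] [35. 26.] 90.0
scene rail 0.66 [368.4, 298.7, 27.5, 16.8] 324 [383.4 305.7] [23.7 15.2] 26.6
scene plain_rail 0.68 [385.3, 271.0, 27.6, 18.1] 322 [400.5 279.5] [24.6 13.9] 26.6
scene rack 0.97 [389.2, 269.1, 82.8, 88.7] 4324 [429.1 311.1] [61.3 75.1] 29.4
scene rack 0.61 [273.9, 283.3, 28.2, 46.5] 894 [283.7 307.1] [46.6 23.3] 85.6
scene jig 0.96 [210.8, 212.5, 115.2, 87.9] 4607 [266.1 257.8] [113.6  48.5] 39.6
scene clamp_knob 0.55 [223.5, 222.1, 15.3, 20.6] 145 [231.8 231.1] [26.8  8.9] 43.0
scene clamp_knob 0.21 [385.2, 270.8, 31.9, 21.0] 381 [400.7 279.6] [26.2 15.2] 25.0
scene glue 0.65 [274.1, 283.5, 27.1, 46.2] 874 [284. 308.] [44. 24.] 90.0
```

View pics/topz.png

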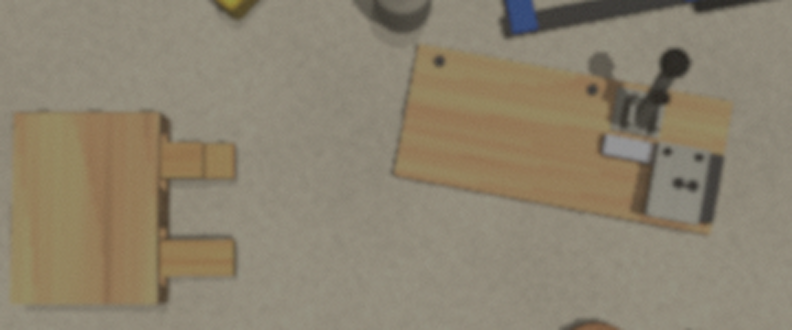

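View pics/scenez.png

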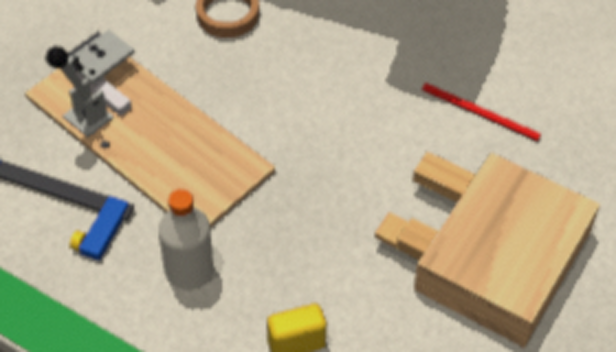

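The lapped rail is the upper one in the top view, with its lap step at zoom (203,160) and its tip at (235,160). I'll get coarse poses, then refine them with the wrist camera.

```bash
python3 - <<'E'
from h import *
px=np.array([[329.5,170],[318.6,230],[461.8,256.4],[472.3,195.9]])
L=np.array([[80,305,12],[-60,305,12],[-60,-25,12],[80,-25,12]])/1e3
f=lambda p:(proj("top",tf(F(p[0],p[1],0,p[2]),L))-px).ravel()
s=least_squares(f,[.5,-.2,-.15]);print("jig",s.x,np.round(s.fun,1))
def z(x,y):return [140+x/2.2,150+y/2.2]
# rail
P=[z(235,143),z(235,178),z(204,143),z(204,178)]
for p,h in zip(P,[.031,.031,.042,.042]):print(atz("top",p,h))
print("plain",atz("top",z(235,240),.042),atz("top",z(235,276),.042))
print("rack",[atz("top",z(*q),.06) for q in[(160,113),(160,304),(12,113),(12,304)]])
print("glue",atz("top",(322,137),.15),"knob tri",tri([ray("top",z(675,63)),ray("scene",(200+57/2.2,200+57/2.2))]))
J=F(s.x[0],s.x[1],0,s.x[2]);print("knob pred",tf(J,[.076,.07,.153]))
print("rail tip tri", [tri([ray("top",a),ray("scene",(200+b[0]/2.2,200+b[1]/2.2))]) for a,b in((z(235,178),(394,213)),(z(235,143),(377,235)))])
E
```

```text
jig [ 0.57936741 -0.25938262 -0.18761972] [-0.2 -0.2 -0.5  0.   0.5  0.2  0.2 -0.1]
[0.610137   0.21029898 0.031     ]
[0.57448609 0.21012418 0.031     ]
[0.60905215 0.23992468 0.042     ]
[0.5737308 0.2396886 0.042    ]
plain [0.51137828 0.20821734 0.042     ] [0.47546282 0.20804124 0.042     ]
rack [array([0.63715921, 0.28074163, 0.06      ]), array([0.44840299, 0.27900271, 0.06      ]), array([0.63795413, 0.42810408, 0.06      ]), array([0.44893416, 0.42475211, 0.06      ])]
glue [0.75429696 0.04162446 0.15      ] knob tri [ 0.66679268 -0.20612175  0.14891217]
knob pred [[ 0.66709015 -0.20478664  0.153     ]]
rail tip tri [array([0.5727334 , 0.21579412, 0.02201596]), array([0.60964969, 0.21478001, 0.02040572])]
```

```bash
python3 -m crank '[[[0,0,0.118],[0.02,0.038,0],1],[[0,0,0.118],[0.02,0.038,0],1],[[0,0,0.118],[0.02,0.038,0],1],[[0,0,0.118],[0.02,0.038,0],1],[[0,0,0.118],[0.02,0.038,0],1]]'; python3 -m crank '[[[0,0,0.118],[0.02,0.038,0],1],[[0,0,0.118],[0.02,0.038,0],1],[[0,0,0.118],[0.02,0.038,0],1],[[0,0,0.118],[0.02,0.038,0],1],[[0,0,0.118],[0.02,0.038,0],1]]'; python3 -m crank '[[[0,0,0],[0,0,0],1],[[0,0,0],[0,0,0],1]]'
python3 - <<'E'
from h import *
o=manip.get_obs();print(o["clock"],o["ee_pos"],R.from_quat(o["eef_rot"]).as_matrix()[:,0])
im=optics.camera("wrist");np.savez("w1.npz",im=im,T=pose("wrist",o));cv2.imwrite("pics/w1.png",im[:,:,::-1])
E
```

```text
clock: 1.37
ee_pos: [0.3338, -0.3926, 0.2503]
eef_rot: [0.882, 0.472, 0.0, 0.0]
force: [1.4, -0.6, 0.3]
finger_gap: 0.0852
clock: 1.78
ee_pos: [0.4309, -0.208, 0.2507]
eef_rot: [0.706, 0.708, 0.0, 0.0]
force: [1.6, -0.7, -0.3]
finger_gap: 0.0854
clock: 1.95
ee_pos: [0.4313, -0.2079, 0.2506]
eef_rot: [0.707, 0.708, -0.0, 0.0]
force: [-1.2, -0.5, -0.0]
finger_gap: 0.0851
1.95 [ 0.43129244 -0.2079385   0.25058336] [-1.34037971e-03  9.99999000e-01 -4.50527311e-04]
```

View pics/w1.png

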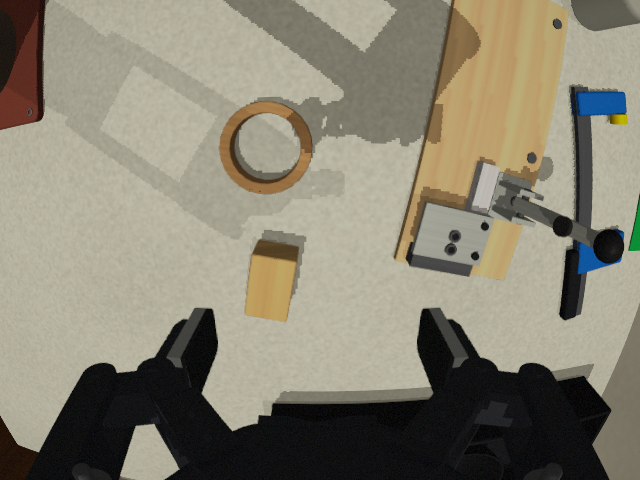

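The wrist view shows the jig board with its corner at about (396,260). The drill plate is at about (450,235), the fence at (485,187) and the knob at (608,245). I'll overlay the model on it.

```bash
cat > ov.py <<'E'
from h import *
def segs(a,b,z):
    (x0,x1),(y0,y1)=a,b
    c=np.array([[x0,y0],[x1,y0],[x1,y1],[x0,y1],[x0,y0]])/1e3
    out=[]
    for i in range(4):
        t=np.linspace(0,1,20)[:,None];q=c[i]*(1-t)+c[i+1]*t
        out.append(np.c_[q,np.full(20,z/1e3)])
    return out
JIG=segs((-60,80),(-25,305),12)+segs((-55,20),(-2,50),46)+segs((0,30),(0,100),28)+segs((-50,20),(-20,0),34)
def draw(n,im,T,J,S,col=(0,0,255),k=1,off=(0,0)):
    for s in S:
        p=(proj(n,tf(J,s),T)-off)*k
        cv2.polylines(im,[np.round(p*8).astype(np.int32)],False,col,1,cv2.LINE_AA,3)
E
python3 - <<'E'
from ov import *
d=np.load("w1.npz");im=d["im"][:,:,::-1]
cr=cv2.resize(im[0:300,380:640],None,fx=2,fy=2,interpolation=cv2.INTER_CUBIC)
draw("wrist",cr,d["T"],F(.5794,-.2594,0,-.1876),JIG,k=2,off=(380,0))
cv2.imwrite("pics/w1o.png",cr)
E
```

```text
(no output)
```

View pics/w1o.png

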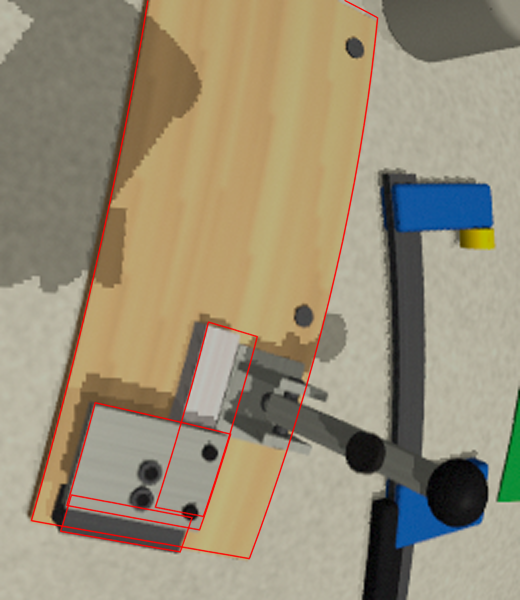

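The model overlay fits to about 1 mm. Next I go over the rails.

```bash
python3 -m crank '[[[0,0,0],[0.016,0.036,-0.005],1],[[0,0,0],[0.016,0.036,-0.005],1],[[0,0,0],[0.016,0.036,-0.005],1],[[0,0,0],[0.016,0.036,-0.005],1],[[0,0,0],[0.016,0.036,-0.005],1]]'; python3 -m crank '[[[0,0,0],[0.016,0.036,-0.005],1],[[0,0,0],[0.016,0.036,-0.005],1],[[0,0,0],[0.016,0.036,-0.005],1],[[0,0,0],[0.016,0.036,-0.005],1],[[0,0,0],[0.016,0.036,-0.005],1]]'; python3 -m crank '[[[0,0,0],[0,0,0],1],[[0,0,0],[0,0,0],1]]'
python3 - <<'E'
from ov import *
o=manip.get_obs();print(o["clock"],o["ee_pos"],R.from_quat(o["eef_rot"]).as_matrix()[:,0])
im=optics.camera("wrist");T=pose("wrist",o);np.savez("w2.npz",im=im,T=T)
im=cv2.resize(im[:,:,::-1],(800,600))
cv2.imwrite("pics/w2.png",im)
S=segs((-18,18),(-100,-70),11)+segs((-18,18),(-70,-30),22)
draw("wrist",im,T,F(.592,.310,.02,0),S,k=1.25)
draw("wrist",im,T,F(.543,.280,0,0.005),segs((-95,95),(0,145),60),k=1.25)
cv2.imwrite("pics/w2o.png",im)
E
```

```text
clock: 2.42
ee_pos: [0.5109, -0.0305, 0.2252]
eef_rot: [0.71, 0.704, -0.0, 0.0]
force: [-0.5, -1.1, -0.4]
finger_gap: 0.0851
clock: 2.83
ee_pos: [0.5917, 0.1495, 0.1999]
eef_rot: [0.71, 0.705, -0.0, 0.0]
force: [1.5, -0.8, -0.3]
finger_gap: 0.0855
clock: 3.0
ee_pos: [0.5909, 0.1497, 0.199]
eef_rot: [0.708, 0.706, -0.001, -0.0]
force: [0.2, -1.0, -0.6]
finger_gap: 0.0853
3.0 [0.5908795  0.14973353 0.19895826] [ 3.42783116e-03  9.99993845e-01 -7.48290135e-04]
```

View pics/w2o.png

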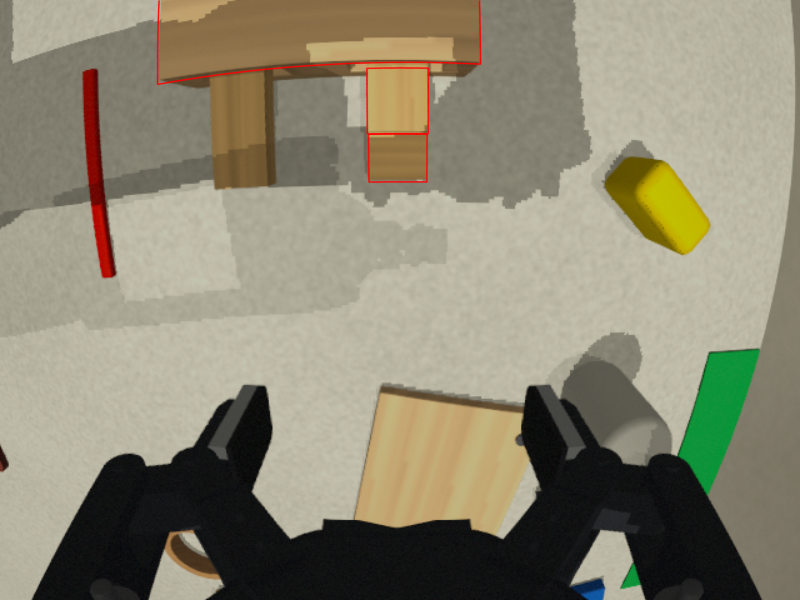

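View pics/w2.png

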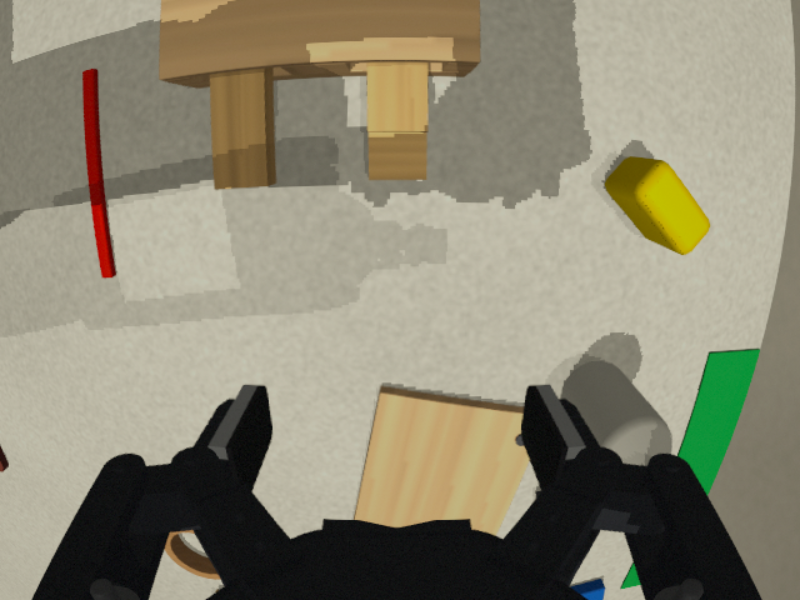

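The overlay fits, with the rail tip at y≈0.211 (about 1 mm off). The lap step at (397,133) is where predicted. I'll go down at y≈0.249, keeping the TCP at the rail's top height so the fingertips will clear the board later.

```bash
python3 -m crank '[[[0,0,0],[0.0002,0.02,-0.022],1],[[0,0,0],[0.0002,0.02,-0.03],1],[[0,0,0],[0.0002,0.02,-0.035],1],[[0,0,0],[0.0002,0.02,-0.035],1],[[0,0,0],[0.0002,0.02,-0.035],1]]'; python3 -m crank '[[[0,0,0],[0,0,0],1],[[0,0,0],[0,0,0],1]]'
python3 - <<'E'
from ov import *
o=manip.get_obs();print(o["clock"],o["ee_pos"],R.from_quat(o["eef_rot"]).as_matrix()[:,0])
im=optics.camera("wrist");cv2.imwrite("pics/w3.png",im[:,:,::-1])
E
```

```text
clock: 3.47
ee_pos: [0.5925, 0.248, 0.0429]
eef_rot: [0.71, 0.705, 0.001, 0.001]
force: [0.5, -0.6, -0.6]
finger_gap: 0.0851
clock: 3.63
ee_pos: [0.5895, 0.2478, 0.0404]
eef_rot: [0.709, 0.706, -0.003, -0.001]
force: [-0.5, 0.7, 0.0]
finger_gap: 0.0854
3.6333 [0.58947669 0.24775175 0.04039779] [ 0.00450945  0.99998711 -0.00233406]
```

View pics/w3.png

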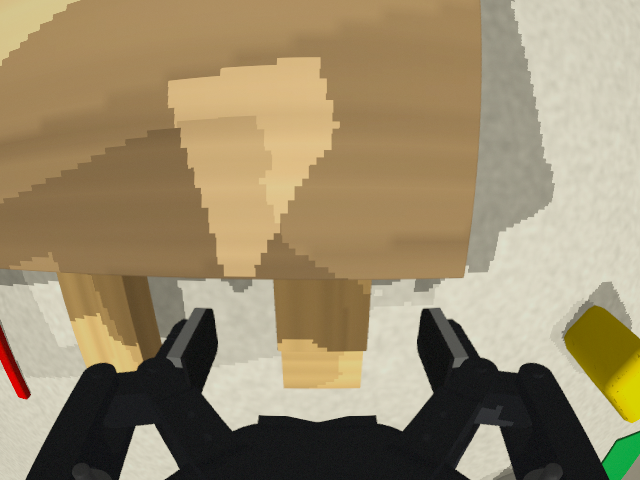

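The rail, at (322,330), is centred between the pads. I nudge slightly and close.

```bash
python3 -m crank '[[[0,0,0],[0.002,0,0.0015],1],[[0,0,0],[0,0,0],-1],[[0,0,0],[0,0,0],-1],[[0,0,0],[0,0,0],-1],[[0,0,0],[0,0,0],-1]]' 40; python3 -m crank '[[[0,0,0],[0,0,0],-1],[[0,0,0],[0,0,0],-1],[[0,0,0],[0,0,0],-1]]'
python3 - <<'E'
from ov import *
o=manip.get_obs();print(o["ee_pos"],o["force"],o["finger_gap"],o["wrist_torque"])
im=optics.camera("wrist");cv2.imwrite("pics/w4.png",im[:,:,::-1])
for i in range(3): optics.camera("wrist");o=manip.get_obs();print(o["clock"],o["ee_pos"],o["eef_rot"])
E
```

```text
clock: 4.1
ee_pos: [0.5941, 0.2499, 0.0461]
eef_rot: [0.708, 0.706, 0.001, 0.0]
force: [-1.2, -0.2, -0.2]
finger_gap: 0.0388
clock: 4.35
ee_pos: [0.594, 0.25, 0.046]
eef_rot: [0.708, 0.706, 0.0, 0.001]
force: [-1.6, -2.7, 5.4]
finger_gap: 0.0349
[0.59404882 0.24997973 0.0459898 ] [-1.62781518 -2.71973     5.4265946 ] 0.03485699922166788 [-0.24663523  0.2561911   0.02123362]
4.45 [0.59405487 0.24998787 0.04600514] [7.08099902e-01 7.06111933e-01 3.90299959e-04 5.61382194e-04]
4.5 [0.59405192 0.24999162 0.04599099] [7.08094530e-01 7.06117325e-01 3.85176174e-04 5.57361888e-04]
4.55 [0.59404628 0.24999788 0.04598904] [7.08069484e-01 7.06142438e-01 3.80098201e-04 5.63858760e-04]
```

View pics/w4.png

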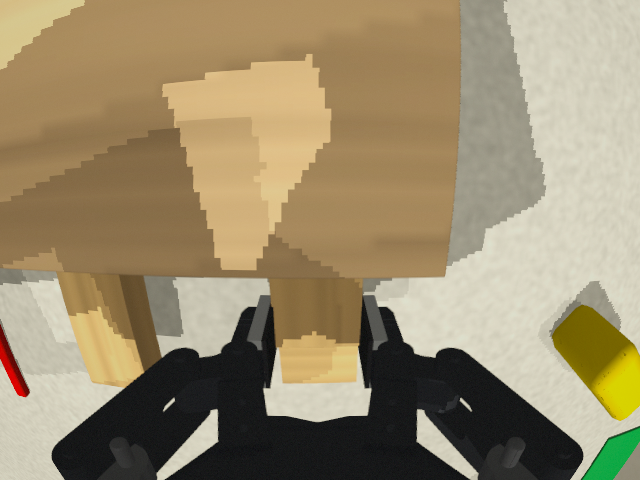

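```bash
python3 -m crank '[[[0,0,0],[0,-0.015,0.001],-1],[[0,0,0],[0,-0.03,0.001],-1],[[0,0,0],[0,-0.035,0],-1],[[0,0,0],[0,-0.035,0],-1],[[0,0,0],[0,-0.035,0],-1]]'; python3 -m crank '[[[0,0,0],[0,-0.01,0],-1],[[0,0,0],[0,0,0],-1],[[0,0,0],[0,0,0],-1]]'
python3 - <<'E'
from ov import *
o=manip.get_obs();print(o["ee_pos"],o["force"],o["finger_gap"],o["wrist_torque"])
im=optics.camera("wrist");cv2.imwrite("pics/w5.png",im[:,:,::-1])
E
```

```text
clock: 4.97
ee_pos: [0.5925, 0.0982, 0.0463]
eef_rot: [0.708, 0.706, -0.0, -0.0]
force: [0.3, -0.2, -0.9]
finger_gap: 0.0349
clock: 5.22
ee_pos: [0.593, 0.0892, 0.0465]
eef_rot: [0.709, 0.705, -0.0, -0.0]
force: [0.4, -0.4, -1.0]
finger_gap: 0.0348
[0.59301266 0.08924152 0.04647536] [ 0.43770588 -0.35569899 -0.99177528] 0.03475488111175112 [-0.06770205 -0.0256005   0.011886  ]
```

View pics/w5.png

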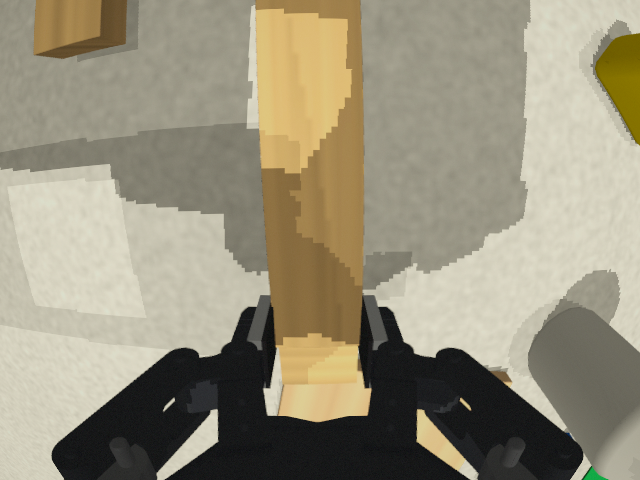

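The rail is held square and hangs free of the rack. I carry it over the board with a −0.185 rad turn.

```bash
python3 -m crank '[[[0,0,-0.02],[-0.001,-0.02,0.02],-1],[[0,0,-0.033],[-0.0015,-0.035,0.015],-1],[[0,0,-0.033],[-0.0015,-0.035,0],-1],[[0,0,-0.033],[-0.0015,-0.035,0],-1],[[0,0,-0.033],[-0.0015,-0.035,0],-1]]'; python3 -m crank '[[[0,0,-0.033],[-0.0015,-0.03,0],-1],[[0,0,0],[0,-0.015,0],-1],[[0,0,0],[0,0,0],-1],[[0,0,0],[0,0,0],-1]]'
python3 - <<'E'
from ov import *
o=manip.get_obs();print(o["ee_pos"],o["force"],o["finger_gap"],R.from_quat(o["eef_rot"]).as_matrix()[:,0])
J=F(.5794,-.2594,0,-.1876);print(tf(np.linalg.inv(J),o["ee_pos"]))
im=optics.camera("wrist");cv2.imwrite("pics/w6.png",im[:,:,::-1])
im=optics.camera("top");cv2.imwrite("pics/t6.png",cv2.resize(im[120:320,200:500,::-1],None,fx=2.6,fy=2.6))
E
```

```text
clock: 5.68
ee_pos: [0.5867, -0.0695, 0.0823]
eef_rot: [0.759, 0.651, 0.0, 0.0]
force: [0.5, -0.2, -2.0]
finger_gap: 0.0348
clock: 6.02
ee_pos: [0.5851, -0.1142, 0.0816]
eef_rot: [0.77, 0.638, 0.0, -0.0]
force: [-0.7, -0.3, -1.3]
finger_gap: 0.0345
[ 0.58505925 -0.11415441  0.08162251] [-0.66766824 -0.30415422 -1.34655432] 0.03452011757339165 [1.86728289e-01 9.82411301e-01 7.62527125e-04]
[[-0.02152857  0.14375267  0.08162251]]
```

View pics/w6.png

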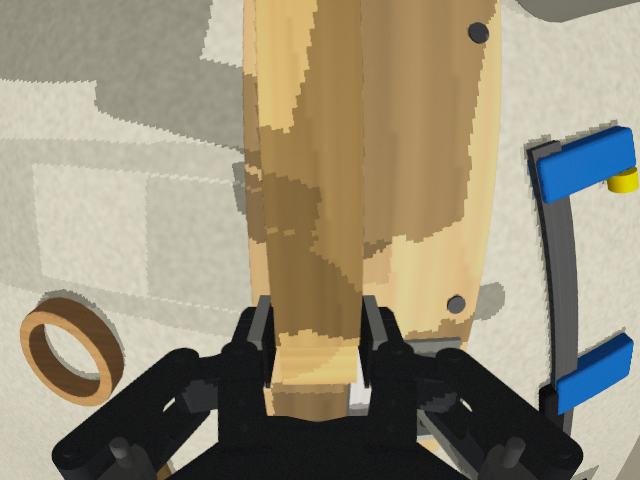

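View pics/t6.png

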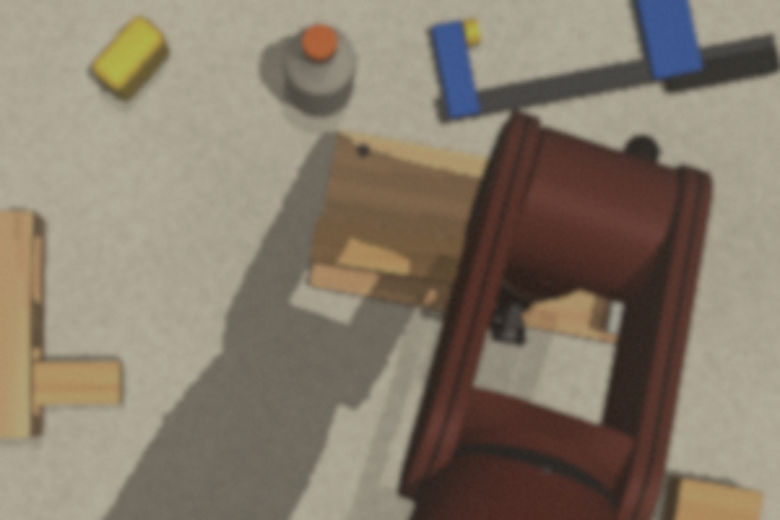

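Over the board and aligned. I lower it.

```bash
python3 -m crank '[[[0,0,0],[0,0,-0.02],-1],[[0,0,0],[0,0,-0.015],-1],[[0,0,0],[0,0,-0.004],-1],[[0,0,0],[0,0,0],-1],[[0,0,0],[0,0,0],-1]]'; python3 -m crank '[[[0,0,0],[0,0,-0.002],-1],[[0,0,0],[0,0,-0.001],-1],[[0,0,0],[0,0,0],-1],[[0,0,0],[0,0,0],-1]]'
```

```text
clock: 6.53
ee_pos: [0.585, -0.1138, 0.0429]
eef_rot: [0.77, 0.638, -0.0, -0.0]
force: [-0.4, -0.1, -1.4]
finger_gap: 0.0351
clock: 6.87
ee_pos: [0.5852, -0.115, 0.0403]
eef_rot: [0.77, 0.638, 0.0, 0.0]
force: [-0.1, -0.4, -1.6]
finger_gap: 0.0348
```

```bash
python3 -m crank '[[[0,0,0],[0,0,-0.0015],-1],[[0,0,0],[0,0,0],-1],[[0,0,0],[0,0,0],-1]]'; python3 -m crank '[[[0,0,0],[0,0,-0.0015],-1],[[0,0,0],[0,0,0],-1],[[0,0,0],[0,0,0],-1]]'
```

```text
clock: 7.12
ee_pos: [0.585, -0.115, 0.0384]
eef_rot: [0.77, 0.638, 0.0, 0.0]
force: [-0.2, 0.1, -1.4]
finger_gap: 0.0347
clock: 7.37
ee_pos: [0.5851, -0.115, 0.0383]
eef_rot: [0.77, 0.638, -0.0, 0.0]
force: [-4.4, 0.8, 9.3]
finger_gap: 0.0349
```

Contact at z≈0.038. I release, rise and look.

```bash
python3 -m crank '[[[0,0,0],[0,0,0.001],1],[[0,0,0],[0,0,0],1],[[0,0,0],[0,0,0],1],[[0,0,0],[0,0,0],1],[[0,0,0],[0,0,0],1]]'; python3 -m crank '[[[0,0,0],[0,0,0.025],1],[[0,0,0],[0,0,0.03],1],[[0,0,0],[0.005,0.026,0.03],1],[[0,0,0],[0.0055,0.03,0],1],[[0,0,0],[0.0055,0.03,0],1]]';  python3 -m crank '[[[0,0,0],[0.005,0.026,0],1],[[0,0,0],[0.0045,0.0226,0],1],[[0,0,0],[0,0,0],1],[[0,0,0],[0,0,0],1]]'
python3 - <<'E'
from ov import *
o=manip.get_obs();print(o["ee_pos"],o["force"],o["finger_gap"],R.from_quat(o["eef_rot"]).as_matrix()[:,0])
J=F(.5794,-.2594,0,-.1876);print(tf(np.linalg.inv(J),o["ee_pos"]))
im=optics.camera("wrist");T=pose("wrist",o);np.savez("w7.npz",im=im,T=T)
im=cv2.resize(im[:,:,::-1],(800,600));cv2.imwrite("pics/w7.png",im)
S=segs((-18,18),(-100,-70),11)+segs((-18,18),(-70,100),22)
draw("wrist",im,T,J@F(-.0215,.204,.012,0),S,k=1.25);draw("wrist",im,T,J,JIG,k=1.25,col=(255,0,0))
cv2.imwrite("pics/w7o.png",im)
E
```

```text
clock: 7.78
ee_pos: [0.5848, -0.1148, 0.0376]
eef_rot: [0.77, 0.638, -0.0, -0.0]
force: [-0.3, -0.7, 0.0]
finger_gap: 0.0858
clock: 8.2
ee_pos: [0.6031, -0.0289, 0.1259]
eef_rot: [0.771, 0.637, 0.002, 0.002]
force: [0.5, -0.6, 0.1]
finger_gap: 0.0856
clock: 8.53
ee_pos: [0.6103, 0.0209, 0.1226]
eef_rot: [0.77, 0.639, -0.0, -0.0]
force: [-0.3, -0.7, 0.2]
finger_gap: 0.0852
[0.61032631 0.02089578 0.12256166] [-0.28121275 -0.74164209  0.20823741] 0.08521931767980777 [ 1.84399257e-01  9.82851396e-01 -2.17064121e-04]
[[-0.0218919   0.2811457   0.12256166]]
```

View pics/w7o.png

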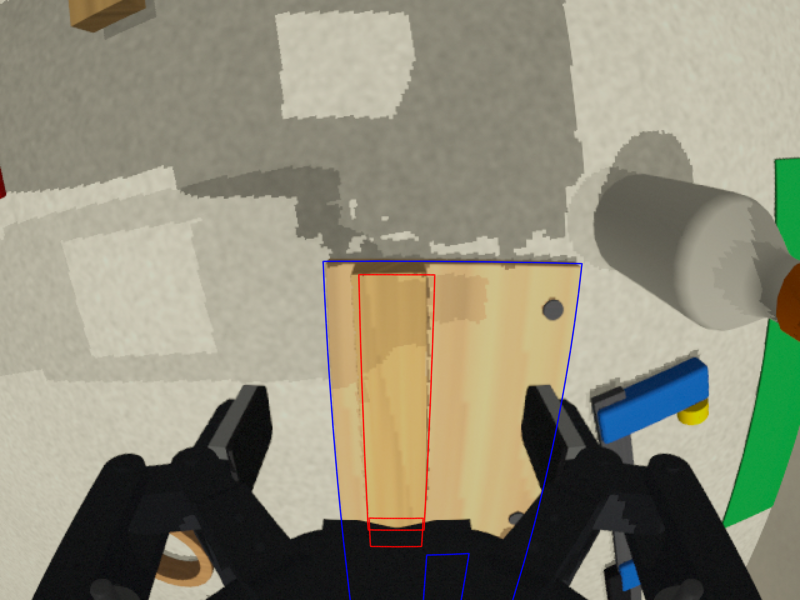

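```bash
python3 - <<'E'
from ov import *
d=np.load("w7.npz");im=d["im"][:,:,::-1];T=d["T"]
J=F(.5794,-.2594,0,-.1876)
cr=cv2.resize(im[200:430,240:400],None,fx=2.5,fy=2.5,interpolation=cv2.INTER_CUBIC)
c2=cr.copy()
S=segs((-18,18),(-100,-70),11)+segs((-18,18),(-70,100),22)
draw("wrist",c2,T,J@F(-.0228,.204,.012,0.017),S,k=2.5,off=(240,200))
cv2.imwrite("pics/w7z.png",np.hstack([cr,c2]))
E
```

```text
(no output)
```

View pics/w7z.png

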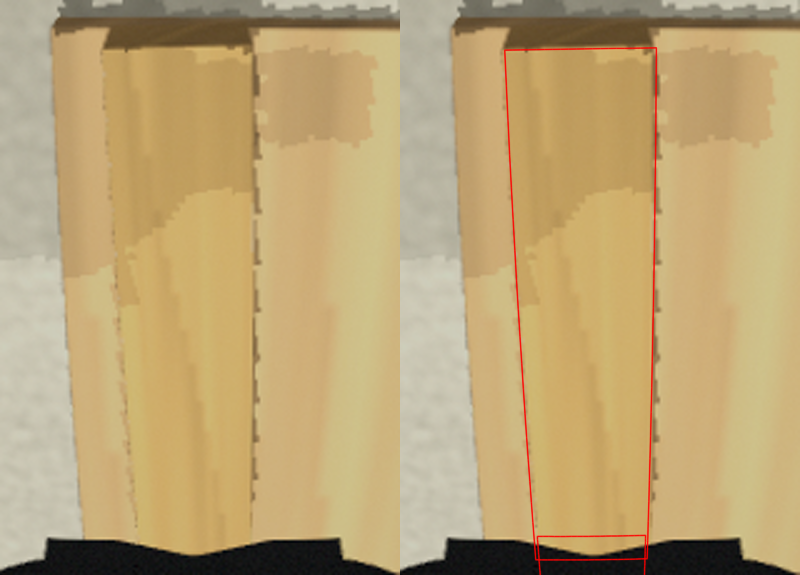

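The rail lies with about +0.017 rad yaw relative to the jig and its tail at jig y≈304. I match the tool to it and grip the tail.

```bash
python3 -m crank '[[[0,0,0.015],[-0.003,0,-0.025],1],[[0,0,0],[0,0,-0.03],1],[[0,0,0],[0,0,-0.02],1],[[0,0,0],[0,0,-0.01],1],[[0,0,0],[0,0,0],1]]'; python3 -m crank '[[[0,0,0],[0,0,0],1],[[0,0,0],[0,0,0],1]]'; python3 - <<'E'
from ov import *
o=manip.get_obs();print(o["ee_pos"],o["force"],o["finger_gap"],R.from_quat(o["eef_rot"]).as_matrix()[:,0])
J=F(.5794,-.2594,0,-.1876);print(tf(np.linalg.inv(J),o["ee_pos"]))
E
```

```text
clock: 9.0
ee_pos: [0.605, 0.0187, 0.0347]
eef_rot: [0.766, 0.643, -0.002, -0.002]
force: [-1.0, 0.7, -0.1]
finger_gap: 0.0855
clock: 9.17
ee_pos: [0.6087, 0.0191, 0.0394]
eef_rot: [0.766, 0.643, 0.001, 0.001]
force: [0.0, 0.3, 0.0]
finger_gap: 0.085
[0.60871274 0.01909783 0.03941114] [0.01106664 0.2561073  0.02808947] 0.08504090079233963 [1.72760318e-01 9.84963884e-01 1.38362378e-04]
[[-0.02314183  0.27907837  0.03941114]]
```

```bash
python3 -m crank '[[[0,0,0],[-0.0015,0,-0.002],1],[[0,0,0],[0,0,0],-1],[[0,0,0],[0,0,0],-1],[[0,0,0],[0,0,0],-1],[[0,0,0],[0,0,0],-1]]' 40; python3 -m crank '[[[0,0,0],[0,0,0],-1],[[0,0,0],[0,0,0],-1],[[0,0,0],[0,0,0],-1]]'; python3 - <<'E'
from ov import *
o=manip.get_obs();print(o["ee_pos"],o["force"],o["finger_gap"],R.from_quat(o["eef_rot"]).as_matrix()[:,0])
J=F(.5794,-.2594,0,-.1876);print(tf(np.linalg.inv(J),o["ee_pos"]))
im=optics.camera("wrist");T=pose("wrist",o);im=im[:,:,::-1].copy();cv2.imwrite("pics/w8.png",im)
E
```

```text
clock: 9.58
ee_pos: [0.6061, 0.0198, 0.0362]
eef_rot: [0.766, 0.643, 0.0, 0.0]
force: [0.4, -0.4, -0.0]
finger_gap: 0.0389
clock: 9.83
ee_pos: [0.6065, 0.0197, 0.0364]
eef_rot: [0.766, 0.643, 0.0, 0.0]
force: [-0.0, 0.8, 3.7]
finger_gap: 0.0351
[0.60645469 0.01973604 0.03641758] [-0.03118961  0.76519999  3.71536977] 0.03511821055868929 [1.72024094e-01 9.85092739e-01 8.37016206e-05]
[[-0.0254793   0.27928425  0.03641758]]
```

View pics/w8.png

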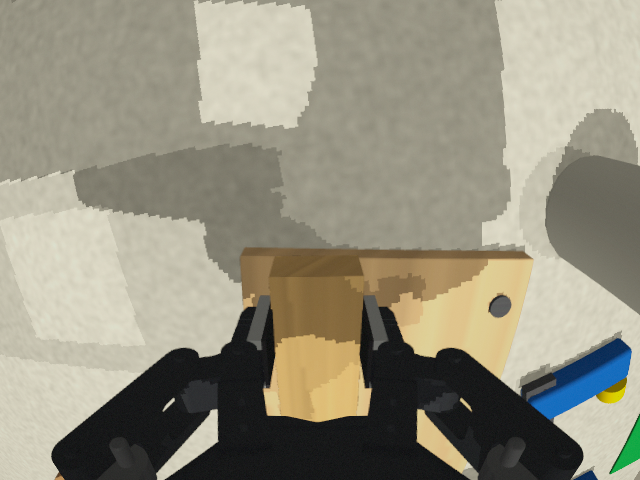

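Firm and square. I straighten and slide about 90 mm along jig −y.

```bash
python3 -m crank '[[[0,0,-0.0147],[0,0,0],-1],[[0,0,0],[-0.0041,-0.0216,0],-1],[[0,0,0],[-0.0041,-0.0216,0],-1],[[0,0,0],[-0.0041,-0.0216,0],-1],[[0,0,0],[-0.0041,-0.0216,0],-1]]'; python3 -m crank '[[[0,0,0],[0.001,-0.0002,0],-1],[[0,0,0],[0,0,0],-1],[[0,0,0],[0,0,0],-1]]'; python3 - <<'E'
from ov import *
o=manip.get_obs();print(o["ee_pos"],o["force"],o["finger_gap"],R.from_quat(o["eef_rot"]).as_matrix()[:,0])
J=F(.5794,-.2594,0,-.1876);print(tf(np.linalg.inv(J),o["ee_pos"]))
im=optics.camera("wrist");T=pose("wrist",o);im=im[:,:,::-1].copy();cv2.imwrite("pics/w9.png",im)
im=optics.camera("scene");im=cv2.resize(im[190:310,200:340,::-1],None,fx=5,fy=5,interpolation=cv2.INTER_CUBIC);cv2.imwrite("pics/s9.png",im)
E
```

```text
clock: 10.3
ee_pos: [0.59, -0.0668, 0.0364]
eef_rot: [0.77, 0.638, 0.001, 0.0]
force: [1.4, 2.2, 4.4]
finger_gap: 0.0352
clock: 10.55
ee_pos: [0.5908, -0.0684, 0.0364]
eef_rot: [0.771, 0.637, -0.0, 0.001]
force: [-0.8, -2.1, 4.8]
finger_gap: 0.0349
[ 0.59083455 -0.0683784   0.03639002] [-0.75645709 -2.09175686  4.82985485] 0.03492507802759632 [ 0.18849459  0.98207335 -0.00131323]
[[-0.02439189  0.18980262  0.03639002]]
```

View pics/w9.png

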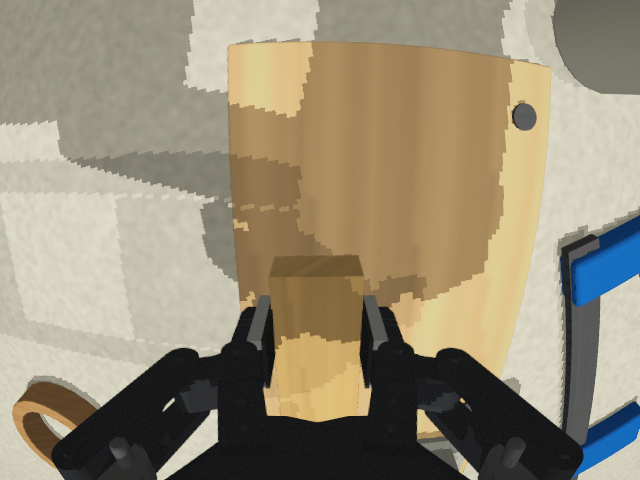

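View pics/s9.png

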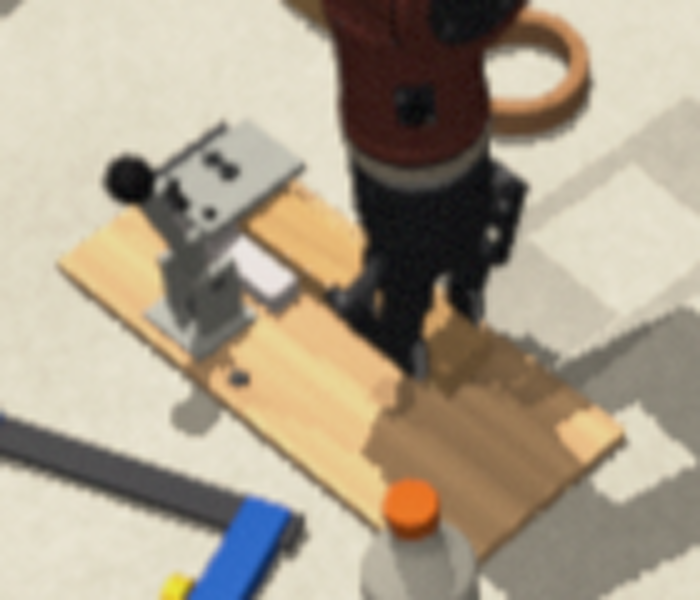

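```bash
python3 -m crank '[[[0,0,0],[0.0013,-0.003,0],-1],[[0,0,0],[0.0013,-0.003,0],-1],[[0,0,0],[0.0013,-0.003,0],-1],[[0,0,0],[0,0,0],-1],[[0,0,0],[0,0,0],-1]]'; cat > st.py <<'E'
from ov import *
o=manip.get_obs()
J=F(.5794,-.2594,0,-.1876);f=o["force"]@J[:3,:3];print("jig",np.round(tf(np.linalg.inv(J),o["ee_pos"])*1e3,2),"force jig",np.round(f,1),"torque",np.round(o["wrist_torque"],2),"yaw",np.arctan2(*R.from_quat(o["eef_rot"]).as_matrix()[[1,0],0])-np.pi/2, o["clock"])
E
python3 st.py
```

```text
clock: 11.07
ee_pos: [0.5944, -0.0747, 0.0364]
eef_rot: [0.771, 0.637, 0.001, -0.001]
force: [-2.9, 3.1, 8.3]
finger_gap: 0.035
jig [[-19.73 184.26  36.41]] force jig [-3.4  2.5  8.3] torque [ 0.71  0.34 -0.81] yaw -0.19043610593319227 11.0667
```

Fence contact has begun. I advance to the end stop in small steps.

```bash
python3 -m crank '[[[0,0,0],[-0.0005,-0.003,0.0005],-1],[[0,0,0],[-0.0005,-0.003,0],-1],[[0,0,0],[0,0,0],-1],[[0,0,0],[0,0,0],-1]]'; python3 st.py;  python3 -m crank '[[[0,0,0],[-0.0004,-0.002,0],-1],[[0,0,0],[0,0,0],-1],[[0,0,0],[0,0,0],-1]]'; python3 st.py
```

```text
clock: 11.4
ee_pos: [0.5929, -0.0806, 0.0364]
eef_rot: [0.771, 0.637, 0.0, -0.001]
force: [-2.9, 4.4, 7.6]
finger_gap: 0.0352
jig [[-20.12 178.16  36.42]] force jig [-3.6  3.8  7.6] torque [ 0.76  0.34 -0.58] yaw -0.18983142145725607 11.4
clock: 11.65
ee_pos: [0.5925, -0.0824, 0.0364]
eef_rot: [0.771, 0.637, 0.0, -0.001]
force: [-2.8, 5.5, 7.5]
finger_gap: 0.035
jig [[-20.14 176.36  36.43]] force jig [-3.7  4.9  7.5] torque [ 0.83  0.29 -0.58] yaw -0.18980364430718688 11.65
```

```bash
python3 -m crank '[[[0,0,0],[-0.0003,-0.0015,0],-1],[[0,0,0],[0,0,0],-1],[[0,0,0],[0,0,0],-1]]'; python3 st.py;  python3 -m crank '[[[0,0,0],[-0.0003,-0.0015,0],-1],[[0,0,0],[0,0,0],-1],[[0,0,0],[0,0,0],-1]]'; python3 st.py
```

```text
clock: 11.9
ee_pos: [0.5922, -0.0837, 0.0364]
eef_rot: [0.771, 0.637, 0.0, -0.001]
force: [-2.0, 6.4, 6.0]
finger_gap: 0.0351
jig [[-20.17 174.96  36.43]] force jig [-3.1  5.9  6. ] torque [ 0.9   0.33 -0.58] yaw -0.18974979499989253 11.9
clock: 12.15
ee_pos: [0.5919, -0.0852, 0.0364]
eef_rot: [0.771, 0.637, 0.0, -0.001]
force: [-2.1, 6.0, 7.5]
finger_gap: 0.0351
jig [[-20.19 173.47  36.43]] force jig [-3.2  5.5  7.5] torque [ 0.87  0.33 -0.59] yaw -0.1897406602703131 12.15
```

```bash
python3 -m crank '[[[0,0,0],[-0.0003,-0.0015,0],-1],[[0,0,0],[0,0,0],-1],[[0,0,0],[0,0,0],-1]]'; python3 st.py; python3 - <<'E'
from ov import *
o=manip.get_obs()
J=F(.5794,-.2594,0,-.1876)
im=optics.camera("wrist");T=pose("wrist",o);im=cv2.resize(im[:,:,::-1],(800,600)).copy()
c=im.copy();draw("wrist",c,T,J@F(-.018,.1,.012,0),segs((-18,18),(-70,100),22),k=1.25)
cv2.imwrite("pics/w10.png",np.hstack([im[250:550,230:600],c[250:550,230:600]]))
E
```

```text
clock: 12.4
ee_pos: [0.5919, -0.0854, 0.0364]
eef_rot: [0.771, 0.637, 0.001, -0.002]
force: [-1.3, 11.7, 6.3]
finger_gap: 0.035
jig [[-20.2  173.28  36.42]] force jig [-3.5 11.3  6.3] torque [ 1.68  0.14 -0.51] yaw -0.1898098694882695 12.4
```

View pics/w10.png

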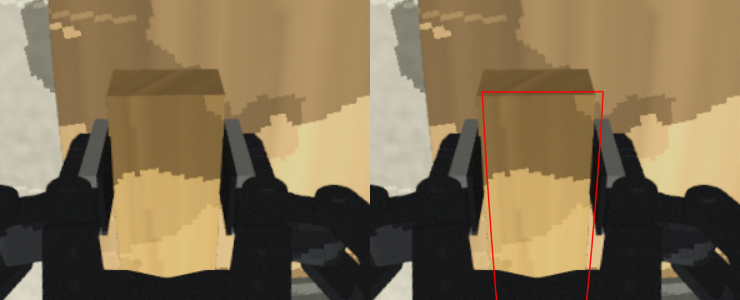

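End stop is met (11 N). I back off slightly, press towards the fence, and recheck.

```bash
python3 -m crank '[[[0,0,0],[0.0003,0.0015,0],-1],[[0,0,0],[0.001,-0.0002,0],-1],[[0,0,0],[0,0,0],-1],[[0,0,0],[0,0,0],-1]]'; python3 st.py;  python3 -m crank '[[[0,0,0],[0.001,-0.0002,0],-1],[[0,0,0],[0,0,0],-1],[[0,0,0],[0,0,0],-1]]'; python3 st.py
```

```text
clock: 12.78
ee_pos: [0.5921, -0.0853, 0.0365]
eef_rot: [0.771, 0.637, -0.0, -0.002]
force: [-8.2, 5.6, 11.6]
finger_gap: 0.035
jig [[-20.04 173.37  36.46]] force jig [-9.1  4.  11.6] torque [ 0.9   0.95 -0.58] yaw -0.18964580671795894 12.7833
clock: 13.03
ee_pos: [0.5923, -0.0854, 0.0365]
eef_rot: [0.771, 0.637, -0.001, -0.003]
force: [-9.7, 7.6, 12.8]
finger_gap: 0.0352
jig [[-19.8  173.39  36.45]] force jig [-10.9   5.6  12.8] torque [ 0.99  1.48 -0.72] yaw -0.1899433959204293 13.0333
```

```bash
python3 -m crank '[[[0,0,0],[0,0,0.001],-1],[[0,0,0],[0,0,0],-1],[[0,0,0],[0,0,0],-1]]'; python3 st.py;python3 -m crank '[[[0,0,0],[0,0,0.001],-1],[[0,0,0],[0,0,0],-1],[[0,0,0],[0,0,0],-1]]'; python3 st.py
```

```text
clock: 13.28
ee_pos: [0.5923, -0.0854, 0.0365]
eef_rot: [0.771, 0.637, -0.001, -0.003]
force: [-4.9, 5.8, 7.5]
finger_gap: 0.0351
jig [[-19.74 173.4   36.5 ]] force jig [-5.9  4.8  7.5] torque [ 0.86  0.86 -0.75] yaw -0.19008995384832916 13.2833
clock: 13.53
ee_pos: [0.5922, -0.0854, 0.0366]
eef_rot: [0.771, 0.637, -0.001, -0.003]
force: [-2.1, 5.1, 0.3]
finger_gap: 0.035
jig [[-19.91 173.38  36.62]] force jig [-3.   4.6  0.3] torque [ 0.76  0.36 -0.63] yaw -0.1900127124078297 13.5333
```

```bash
python3 -m crank '[[[0,0,-0.005],[0.0008,0,0.0003],-1],[[0,0,0],[0,0,0],-1],[[0,0,0],[0,0,0],-1]]'; python3 st.py;python3 -m crank '[[[0,0,-0.005],[0.0008,0,0.0002],-1],[[0,0,0],[0,0,0],-1],[[0,0,0],[0,0,0],-1]]'; python3 st.py
```

```text
clock: 13.78
ee_pos: [0.593, -0.0855, 0.0368]
eef_rot: [0.773, 0.635, -0.001, -0.003]
force: [-4.1, 5.2, 0.2]
finger_gap: 0.0351
jig [[-19.11 173.33  36.83]] force jig [-5.   4.4  0.2] torque [ 0.78  0.49 -0.67] yaw -0.19476912589233342 13.7833
clock: 14.03
ee_pos: [0.5936, -0.0857, 0.0369]
eef_rot: [0.774, 0.633, -0.001, -0.003]
force: [-3.2, 4.5, -0.6]
finger_gap: 0.0352
jig [[-18.43 173.27  36.93]] force jig [-3.9  3.8 -0.6] torque [ 0.67  0.54 -0.61] yaw -0.19963068625380975 14.0333
```

```bash
python3 -m crank '[[[0,0,-0.005],[0.0008,0,0],-1],[[0,0,0],[0,0,0],-1],[[0,0,0],[0,0,0],-1]]'; python3 st.py; python3 - <<'E'
from ov import *
o=manip.get_obs()
J=F(.5794,-.2594,0,-.1876)
im=optics.camera("wrist");T=pose("wrist",o);np.savez("w11.npz",im=im,T=T);im=cv2.resize(im[:,:,::-1],(800,600)).copy()
c=im.copy();draw("wrist",c,T,J@F(-.018,.1,.012,0),segs((-18,18),(-70,100),22),k=1.25);draw("wrist",c,T,J,JIG,k=1.25)
cv2.imwrite("pics/w11.png",np.hstack([im[250:550,230:600],c[250:550,230:600]]))
im=optics.camera("scene");im=cv2.resize(im[190:310,200:340,::-1],None,fx=5,fy=5,interpolation=cv2.INTER_CUBIC);draw("scene",im,None,J,JIG,k=5,off=(200,190));cv2.imwrite("pics/s11.png",im)
E
```

```text
clock: 14.28
ee_pos: [0.5941, -0.0858, 0.0368]
eef_rot: [0.775, 0.631, -0.002, -0.003]
force: [-4.7, 3.9, -0.2]
finger_gap: 0.0349
jig [[-17.97 173.31  36.84]] force jig [-5.3  3.  -0.2] torque [ 0.65  0.7  -0.42] yaw -0.20419037388226124 14.2833
```

View pics/w11.png

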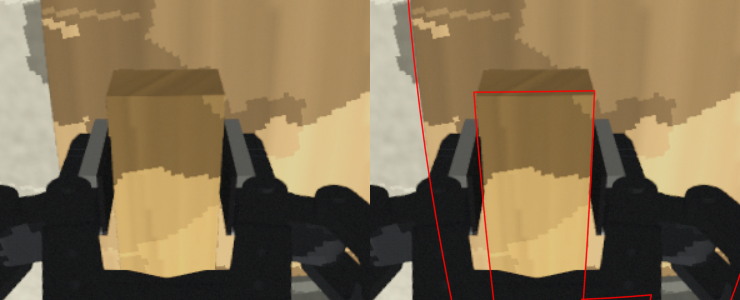

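View pics/s11.png

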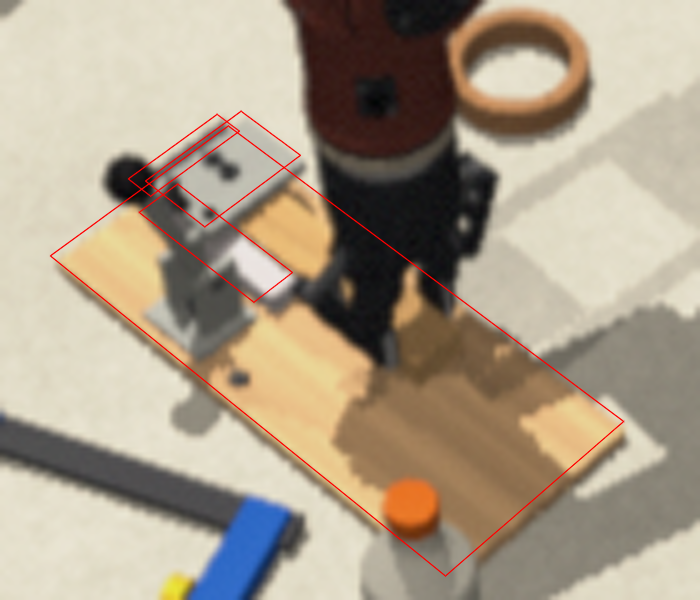

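The tail edge now coincides with the home model, and the torque lever (0.08 m) points to contact along the fence. I give the final press along −y.

```bash
python3 -m crank '[[[0,0,0],[0,-0.0015,0],-1],[[0,0,0],[0,0,0],-1],[[0,0,0],[0,0,0],-1]]'; python3 st.py; python3 -m crank '[[[0,0,0],[-0.0001,-0.0015,0],-1],[[0,0,0],[0,0,0],-1],[[0,0,0],[0,0,0],-1]]'; python3 st.py
```

```text
clock: 14.63
ee_pos: [0.5941, -0.0859, 0.0368]
eef_rot: [0.775, 0.631, -0.001, -0.004]
force: [-4.3, 8.8, -0.1]
finger_gap: 0.035
jig [[-17.95 173.22  36.81]] force jig [-5.8  7.9 -0.1] torque [ 1.46  0.61 -0.46] yaw -0.20423898186515843 14.6333
clock: 14.88
ee_pos: [0.5941, -0.0859, 0.0368]
eef_rot: [0.775, 0.631, -0.0, -0.005]
force: [-4.1, 14.6, 1.2]
finger_gap: 0.035
jig [[-17.94 173.15  36.8 ]] force jig [-6.7 13.6  1.2] torque [ 2.21  0.54 -0.48] yaw -0.20417331510035552 14.8833
```

```bash
python3 -m crank '[[[0,0,0],[0,0,0],1],[[0,0,0],[0,0,0],1],[[0,0,0],[0,0,0],1],[[0,0,0],[0,0,0],1]]'; python3 st.py; python3 -m crank '[[[0,0,0],[0,0,0.03],1],[[0,0,0],[0,0,0.035],1],[[0,0,0],[-0.02,0,0.035],1],[[0,0,0],[-0.035,0,0.02],1],[[0,0,0],[-0.035,0,0],1]]'; python3 -m crank '[[[0,0,0],[-0.035,-0.01,0],1],[[0,0,0],[0,-0.03,0],1],[[0,0,0],[0,-0.03,0],1],[[0,0,0],[0,0,0],1],[[0,0,0],[0,0,0],1]]'
python3 - <<'E'
from ov import *
o=manip.get_obs()
J=F(.5794,-.2594,0,-.1876)
im=optics.camera("wrist");T=pose("wrist",o);np.savez("w12.npz",im=im,T=T);im=cv2.resize(im[:,:,::-1],(800,600)).copy();cv2.imwrite("pics/w12.png",im)
im=optics.camera("top");np.save("t12.npy",im)
im=optics.camera("scene");np.save("s12.npy",im);im=cv2.resize(im[190:310,200:340,::-1],None,fx=5,fy=5,interpolation=cv2.INTER_CUBIC);cv2.imwrite("pics/s12.png",im)
E
```

```text
clock: 15.22
ee_pos: [0.5968, -0.0907, 0.0388]
eef_rot: [0.775, 0.632, -0.0, 0.0]
force: [-0.7, 0.4, 0.2]
finger_gap: 0.0814
jig [[-14.35 168.98  38.78]] force jig [-0.7  0.2  0.2] torque [-0.01  0.    0.01] yaw -0.20309265580242597 15.2167
clock: 15.63
ee_pos: [0.5098, -0.0919, 0.1648]
eef_rot: [0.775, 0.632, 0.003, 0.005]
force: [-0.6, -1.1, 0.5]
finger_gap: 0.0853
clock: 16.05
ee_pos: [0.4717, -0.1619, 0.1594]
eef_rot: [0.776, 0.631, 0.0, 0.001]
force: [-0.1, 0.4, 0.1]
finger_gap: 0.0852
```

View pics/w12.png

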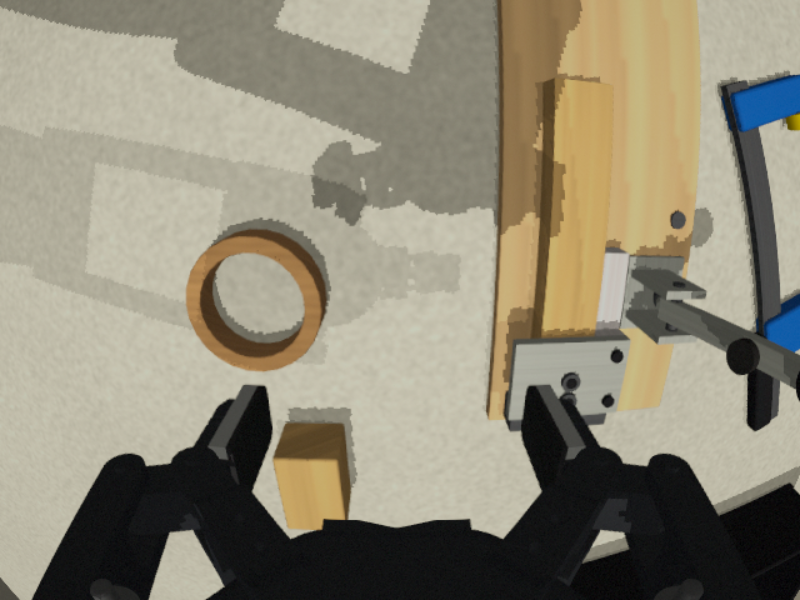

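View pics/s12.png

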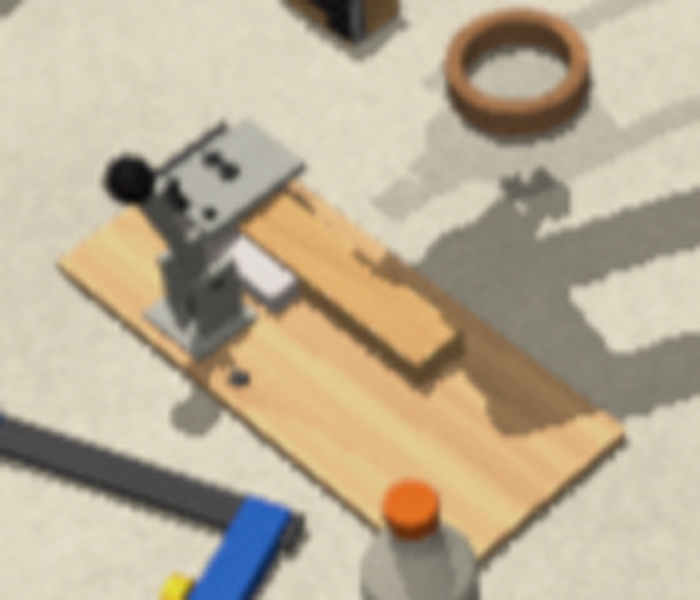

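Now an accurate overlay of the wrist view: jig model plus rail at home.

```bash
python3 - <<'E'
from ov import *
d=np.load("w12.npz");im=d["im"][:,:,::-1];T=d["T"]
J=F(.5794,-.2594,0,-.1876)
o=(385,55);k=2.0
cr=cv2.resize(im[55:355,385:585],None,fx=k,fy=k,interpolation=cv2.INTER_CUBIC);c=cr.copy()
draw("wrist",c,T,J,JIG,k=k,off=o,col=(255,0,0));draw("wrist",c,T,J@F(-.018,.1,.012,0),segs((-18,18),(-50,100),22),k=k,off=o)
cv2.imwrite("pics/w12o.png",np.hstack([cr,c]))
E
```

```text
(no output)
```

View pics/w12o.png

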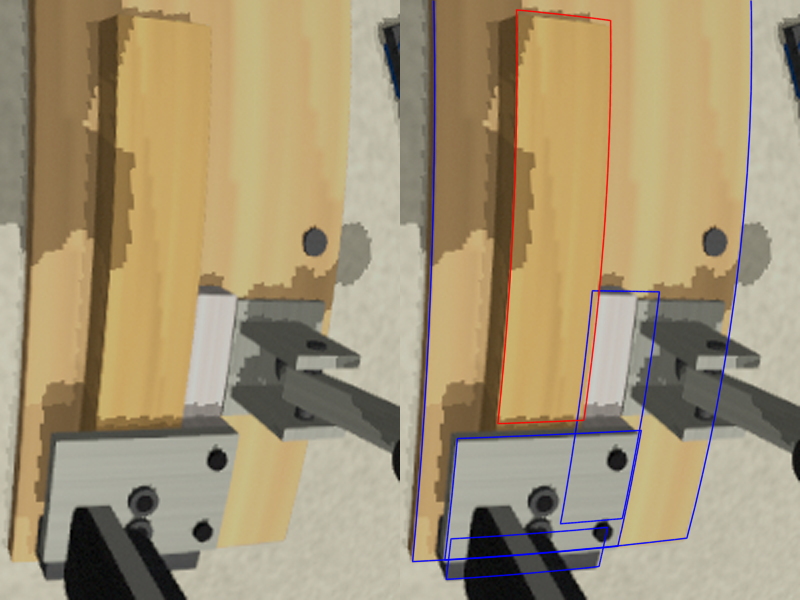

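The model and the rail agree to about 1 mm. Because the arm sprang a little on release, I'll seat the rail with shut fingers: first against the fence, then on the tail.

```bash
python3 -m crank '[[[0,0,0.015],[0.0295,-0.006,-0.02],-1],[[0,0,0],[0.0295,-0.006,-0.025],-1],[[0,0,0],[0,0,-0.025],-1],[[0,0,0],[0,0,-0.025],-1],[[0,0,0],[0,0,-0.02],-1]]'; python3 -m crank '[[[0,0,0],[0,0,-0.006],-1],[[0,0,0],[0,0,0],-1],[[0,0,0],[0,0,0],-1],[[0,0,0],[0,0,0],-1]]';python3 st.py; python3 - <<'E'
from ov import *
im=optics.camera("wrist");cv2.imwrite("pics/w13.png",im[:,:,::-1])
E
```

```text
clock: 16.62
ee_pos: [0.5304, -0.1706, 0.0413]
eef_rot: [0.77, 0.638, -0.001, -0.001]
force: [-0.3, 0.3, -0.1]
finger_gap: 0.0257
clock: 16.95
ee_pos: [0.532, -0.1725, 0.0395]
eef_rot: [0.77, 0.638, 0.001, 0.001]
force: [-0.6, 0.4, -0.0]
finger_gap: 0.0
jig [[-62.75  76.55  39.54]] force jig [-0.6  0.3 -0. ] torque [-0.01 -0.   -0.03] yaw -0.18716298182083224 16.95
```

View pics/w13.png

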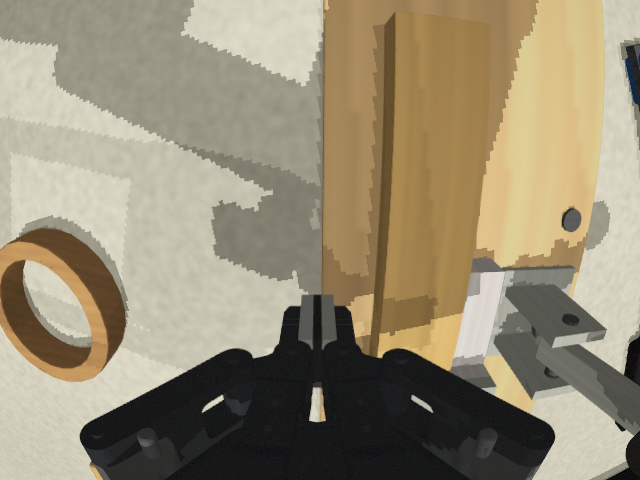

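To keep the linkage away from the clamp bracket, I push at jig y≈95 (still within the fence).

```bash
python3 -m crank '[[[0,0,0],[0.0035,0.0182,-0.002],-1],[[0,0,0],[0.004,-0.0008,-0.001],-1],[[0,0,0],[0.004,-0.0008,0],-1],[[0,0,0],[0,0,0],-1],[[0,0,0],[0,0,0],-1]]'; python3 st.py; python3 -m crank '[[[0,0,0],[0.002,-0.0004,0],-1],[[0,0,0],[0,0,0],-1],[[0,0,0],[0,0,0],-1]]';python3 st.py;
```

```text
clock: 17.42
ee_pos: [0.543, -0.1564, 0.0356]
eef_rot: [0.77, 0.638, 0.0, 0.001]
force: [-0.5, -0.1, -0.5]
finger_gap: -0.0001
jig [[-54.98  94.39  35.64]] force jig [-0.5 -0.2 -0.5] torque [0.04 0.03 0.01] yaw -0.18768588207600634 17.4167
clock: 17.67
ee_pos: [0.5442, -0.1564, 0.0349]
eef_rot: [0.77, 0.638, -0.0, 0.0]
force: [-0.1, 0.9, 0.3]
finger_gap: 0.0001
jig [[-53.77  94.63  34.86]] force jig [-0.2  0.9  0.3] torque [-0.03  0.   -0.  ] yaw -0.18806718748734852 17.6667
```

```bash
python3 -m crank '[[[0,0,0],[0.002,-0.0004,0],-1],[[0,0,0],[0,0,0],-1],[[0,0,0],[0,0,0],-1]]';python3 st.py; python3 -m crank '[[[0,0,0],[0.0015,-0.0003,0],-1],[[0,0,0],[0,0,0],-1],[[0,0,0],[0,0,0],-1]]';python3 st.py;
```

```text
clock: 17.92
ee_pos: [0.5462, -0.1565, 0.0348]
eef_rot: [0.77, 0.638, -0.0, -0.0]
force: [0.1, -0.8, 0.5]
finger_gap: 0.0004
jig [[-51.76  94.86  34.77]] force jig [ 0.2 -0.7  0.5] torque [0.01 0.06 0.05] yaw -0.1877488047533027 17.9167
clock: 18.17
ee_pos: [0.5477, -0.1567, 0.0347]
eef_rot: [0.77, 0.638, -0.0, -0.0]
force: [0.4, 0.5, -0.0]
finger_gap: -0.0002
jig [[-50.31  94.94  34.7 ]] force jig [ 0.3  0.5 -0. ] torque [-0.03  0.07  0.  ] yaw -0.18762722888211503 18.1667
```

```bash
python3 -m crank '[[[0,0,0],[0.0015,-0.0003,0],-1],[[0,0,0],[0,0,0],-1],[[0,0,0],[0,0,0],-1]]';python3 st.py; python3 -m crank '[[[0,0,0],[0.0015,-0.0003,0],-1],[[0,0,0],[0,0,0],-1],[[0,0,0],[0,0,0],-1]]';python3 st.py;
```

```text
clock: 18.42
ee_pos: [0.5479, -0.1568, 0.0345]
eef_rot: [0.77, 0.638, -0.001, -0.001]
force: [-4.6, 0.8, 4.7]
finger_gap: -0.0001
jig [[-50.1   94.97  34.55]] force jig [-4.6 -0.1  4.7] torque [ 0.05  0.85 -0.02] yaw -0.18747795056082572 18.4167
clock: 18.67
ee_pos: [0.5481, -0.1567, 0.0343]
eef_rot: [0.77, 0.638, -0.002, -0.003]
force: [-10.2, 1.3, 8.9]
finger_gap: -0.0002
jig [[-49.95  95.03  34.35]] force jig [-10.3  -0.6   8.9] torque [ 0.19  1.58 -0.03] yaw -0.18736181394274976 18.6667
```

The rail was hard against the fence at once: 10 N with about 0.2 mm of travel. Next I press on the tail face.

```bash
python3 -m crank '[[[0,0,0],[-0.008,0.0015,0],-1],[[0,0,0],[0,0,0.025],-1],[[0,0,0],[0.0055,0.03,0.03],-1],[[0,0,0],[0.007,0.034,0],-1],[[0,0,0],[0.007,0.034,0],-1]]'; python3 -m crank '[[[0,0,0],[0.005,0.0285,0],-1],[[0,0,0],[0.036,-0.0067,0],-1],[[0,0,0],[0,0,0],-1],[[0,0,0],[0,0,0],-1]]';python3 st.py
```

```text
clock: 19.08
ee_pos: [0.5642, -0.0587, 0.0919]
eef_rot: [0.771, 0.637, 0.002, 0.002]
force: [0.3, -0.7, -1.2]
finger_gap: 0.0
clock: 19.42
ee_pos: [0.6038, -0.0363, 0.0884]
eef_rot: [0.77, 0.638, 0.0, 0.0]
force: [-0.3, -0.0, 0.1]
finger_gap: -0.0001
jig [[-17.63 223.7   88.4 ]] force jig [-0.3 -0.1  0.1] torque [-0.03  0.01 -0.06] yaw -0.1865107886836037 19.4167
```

```bash
python3 -m crank '[[[0,0,0],[0,0,-0.025],-1],[[0,0,0],[0,0,-0.025],-1],[[0,0,0],[0,0,-0.004],-1],[[0,0,0],[0,0,0],-1],[[0,0,0],[0,0,0],-1]]'; python3 -m crank '[[[0,0,0],[-0.0013,-0.007,0],-1],[[0,0,0],[0,0,0],-1],[[0,0,0],[0,0,0],-1]]';python3 st.py;  python3 -m crank '[[[0,0,0],[-0.0004,-0.002,0],-1],[[0,0,0],[0,0,0],-1],[[0,0,0],[0,0,0],-1]]';python3 st.py
```

```text
clock: 19.83
ee_pos: [0.603, -0.0372, 0.0358]
eef_rot: [0.77, 0.638, 0.0, 0.0]
force: [0.1, 0.2, 0.3]
finger_gap: 0.0004
clock: 20.08
ee_pos: [0.6027, -0.0446, 0.0366]
eef_rot: [0.771, 0.637, 0.001, 0.001]
force: [-0.2, -0.8, 0.4]
finger_gap: 0.0003
jig [[-17.2  215.33  36.56]] force jig [-0.  -0.8  0.4] torque [-0.03  0.01  0.04] yaw -0.18847587159485668 20.0833
clock: 20.33
ee_pos: [0.6015, -0.046, 0.0353]
eef_rot: [0.77, 0.638, 0.0, 0.0]
force: [0.3, -0.4, 1.1]
finger_gap: 0.0
jig [[-18.12 213.8   35.3 ]] force jig [ 0.4 -0.4  1.1] torque [0.02 0.01 0.01] yaw -0.18783193351450533 20.3333
```

```bash
python3 -m crank '[[[0,0,0],[-0.0004,-0.002,0],-1],[[0,0,0],[0,0,0],-1],[[0,0,0],[0,0,0],-1]]';python3 st.py;  python3 -m crank '[[[0,0,0],[-0.0004,-0.002,0],-1],[[0,0,0],[0,0,0],-1],[[0,0,0],[0,0,0],-1]]';python3 st.py
```

```text
clock: 20.58
ee_pos: [0.6009, -0.0479, 0.035]
eef_rot: [0.77, 0.638, -0.0, -0.0]
force: [-0.3, 0.4, 1.2]
finger_gap: -0.0
jig [[-18.32 211.81  34.96]] force jig [-0.3  0.3  1.2] torque [-0.07  0.02  0.02] yaw -0.18779349673886592 20.5833
clock: 20.83
ee_pos: [0.6005, -0.0499, 0.035]
eef_rot: [0.77, 0.638, -0.0, -0.0]
force: [0.7, 0.2, -0.3]
finger_gap: 0.0003
jig [[-18.31 209.72  34.98]] force jig [ 0.7  0.3 -0.3] torque [-0.05  0.05  0.04] yaw -0.18779862892452948 20.8333
```

```bash
python3 -m crank '[[[0,0,0],[-0.0003,-0.0015,0],-1],[[0,0,0],[0,0,0],-1],[[0,0,0],[0,0,0],-1]]';python3 st.py;  python3 -m crank '[[[0,0,0],[-0.0003,-0.0015,0],-1],[[0,0,0],[0,0,0],-1],[[0,0,0],[0,0,0],-1]]';python3 st.py
```

```text
clock: 21.08
ee_pos: [0.6003, -0.0503, 0.035]
eef_rot: [0.77, 0.638, 0.001, -0.001]
force: [0.4, 5.4, 0.8]
finger_gap: -0.0002
jig [[-18.44 209.36  34.98]] force jig [-0.6  5.4  0.8] torque [ 0.85 -0.14 -0.01] yaw -0.1877948758942687 21.0833
clock: 21.33
ee_pos: [0.6003, -0.0504, 0.035]
eef_rot: [0.77, 0.638, 0.001, -0.001]
force: [1.8, 11.1, -0.2]
finger_gap: -0.0003
jig [[-18.5  209.27  35.03]] force jig [-0.3 11.3 -0.2] torque [ 1.73 -0.31  0.  ] yaw -0.18773318930853478 21.3333
```

Home is confirmed: 11 N with about 0.1 mm of travel. Next is the toggle clamp. I rise and go round behind the knob on the jig +x side.

```bash
python3 -m crank '[[[0,0,0],[0.0014,0.0075,0],-1],[[0,0,0],[0,0,0.035],-1],[[0,0,0],[0,0,0.038],-1],[[0,0,0],[0,0,0.038],-1],[[0,0,0],[0.01,-0.01,0.038],-1]]'; python3 -m crank '[[[0,0,0],[0.022,-0.03,0.03],-1],[[0,0,0],[0.024,-0.032,0.006],-1],[[0,0,0],[0.024,-0.032,0],-1],[[0,0,0],[0.024,-0.032,0],-1],[[0,0,0],[0.015,-0.03,0],-1]]';python3 -m crank '[[[0,0,0],[0,0,0],-1],[[0,0,0],[0,0,0],-1]]';python3 st.py; python3 - <<'E'
from ov import *
o=manip.get_obs();T=pose("wrist",o)
im=optics.camera("wrist");cv2.imwrite("pics/w14.png",im[:,:,::-1]);np.savez("w14.npz",im=im,T=T)
im=optics.camera("scene");im=cv2.resize(im[150:310,160:340,::-1],None,fx=4,fy=4,interpolation=cv2.INTER_CUBIC);cv2.imwrite("pics/s14.png",im)
E
```

```text
clock: 21.75
ee_pos: [0.6098, -0.054, 0.185]
eef_rot: [0.77, 0.638, -0.001, -0.001]
force: [1.0, -0.2, -0.3]
finger_gap: -0.0003
clock: 22.17
ee_pos: [0.7191, -0.2095, 0.2165]
eef_rot: [0.77, 0.638, 0.0, 0.001]
force: [0.9, 0.3, -0.2]
finger_gap: 0.0
clock: 22.33
ee_pos: [0.7174, -0.2098, 0.2147]
eef_rot: [0.771, 0.637, -0.001, -0.001]
force: [-0.5, 0.5, 0.1]
finger_gap: 0.0004
jig [[126.28  74.49 214.67]] force jig [-0.6  0.4  0.1] torque [0.01 0.01 0.  ] yaw -0.19063917298795596 22.3333
```

View pics/w14.png

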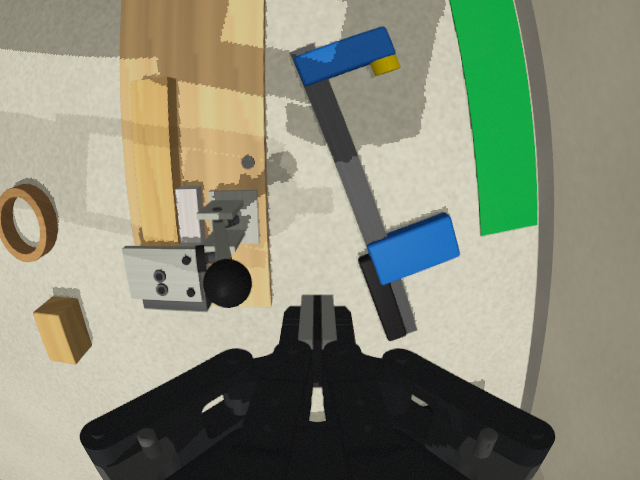

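View pics/s14.png

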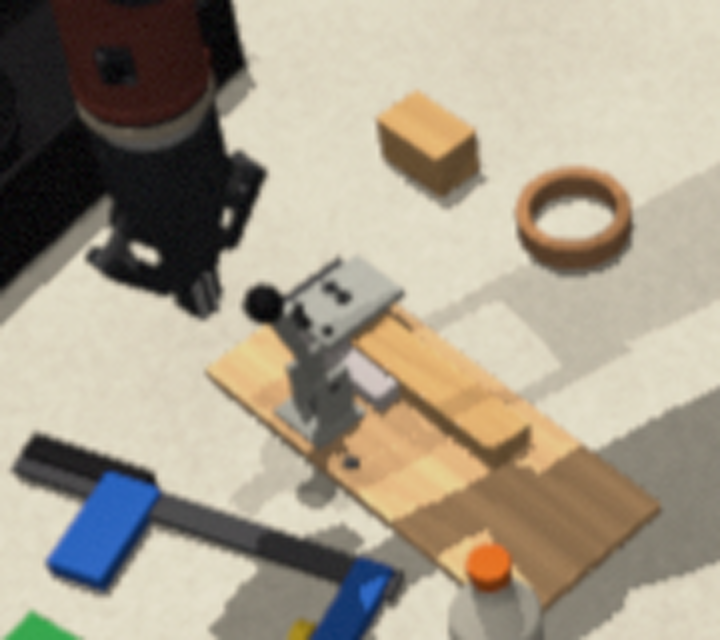

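```bash
python3 - <<'E'
from ov import *
d=np.load("w14.npz");J=F(.5794,-.2594,0,-.1876)
print(proj("wrist",tf(J,[.076,.07,.153]),d["T"]))
o=manip.get_obs();print(o["ee_pos"],(tf(np.linalg.inv(J),atz("wrist",(228,283),.153,d["T"]))))
print(tf(np.linalg.inv(J),tri([ray("wrist",(228,283),d["T"]),ray("scene",(160+265/4,150+305/4))])))
im=d["im"][:,:,::-1].copy()
c=cv2.resize(im[50:330,100:300],None,fx=2.1,fy=2.1,interpolation=cv2.INTER_CUBIC);c2=c.copy()
draw("wrist",c2,d["T"],J,JIG,k=2.1,off=(100,50),col=(255,0,0));draw("wrist",c2,d["T"],J@F(-.018,.1,.012,0),segs((-18,18),(-50,100),22),k=2.1,off=(100,50))
cv2.imwrite("pics/w14o.png",np.hstack([c,c2])[:590,:800])
E
```

```text
[[226.71312719 280.17917052]]
[ 0.71712079 -0.20713716  0.21557243] [[0.07657645 0.06825449 0.153     ]]
[[0.07015756 0.06100756 0.13553012]]
```

View pics/w14o.png

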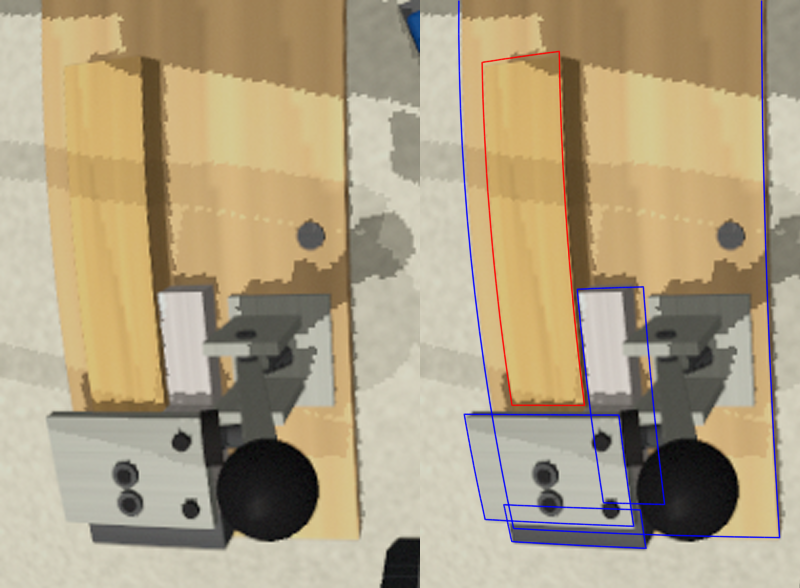

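Flush at the fence, and the knob is where predicted. I lower behind the knob and push along jig −x.

```bash
python3 -m crank '[[[0,0,0],[-0.001,-0.006,-0.025],-1],[[0,0,0],[0,0,-0.025],-1],[[0,0,0],[0,0,-0.008],-1],[[0,0,0],[0,0,0],-1],[[0,0,0],[0,0,0],-1]]';python3 st.py; python3 -m crank '[[[0,0,0],[-0.0098,0.0019,0],-1],[[0,0,0],[-0.0098,0.0019,0],-1],[[0,0,0],[0,0,0],-1]]';python3 st.py
```

```text
clock: 22.85
ee_pos: [0.7163, -0.2123, 0.1585]
eef_rot: [0.77, 0.638, -0.0, -0.0]
force: [-0.0, 0.6, -0.2]
finger_gap: -0.0001
jig [[125.73  71.81 158.45]] force jig [-0.1  0.6 -0.2] torque [-0.05 -0.03 -0.04] yaw -0.18650396235818612 22.85
clock: 23.1
ee_pos: [0.697, -0.2094, 0.1609]
eef_rot: [0.77, 0.638, 0.001, 0.001]
force: [-0.3, 0.5, 1.1]
finger_gap: 0.0
jig [[106.25  71.1  160.94]] force jig [-0.4  0.4  1.1] torque [ 0.03 -0.01  0.01] yaw -0.18712815868415467 23.1
```

```bash
python3 -m crank '[[[0,0,0],[-0.0069,0.0013,0],-1],[[0,0,0],[-0.0069,0.0013,0],-1],[[0,0,0],[-0.0069,0.0013,0],-1],[[0,0,0],[-0.0069,0.0013,0],-1],[[0,0,0],[-0.0069,0.0013,0],-1]]';python3 st.py; python3 -m crank '[[[0,0,0],[-0.0069,0.0013,0],-1],[[0,0,0],[-0.0069,0.0013,0],-1],[[0,0,0],[-0.0069,0.0013,0],-1]]';python3 st.py;  python3 - <<'E'
from ov import *
im=optics.camera("wrist");cv2.imwrite("pics/w15.png",im[:,:,::-1])
E
```

```text
clock: 23.52
ee_pos: [0.6639, -0.2036, 0.1608]
eef_rot: [0.77, 0.638, 0.001, 0.002]
force: [3.0, -1.1, 2.8]
finger_gap: 0.0003
jig [[ 72.63  70.59 160.82]] force jig [ 3.1 -0.5  2.8] torque [-0.12 -0.52  0.05] yaw -0.18741528235553861 23.5167
clock: 23.77
ee_pos: [0.6405, -0.199, 0.1578]
eef_rot: [0.77, 0.638, -0.0, -0.001]
force: [0.7, 0.1, 0.4]
finger_gap: 0.0001
jig [[ 48.82  70.7  157.76]] force jig [0.7 0.3 0.4] torque [-0.04 -0.12  0.02] yaw -0.18770718558302835 23.7667
```

View pics/w15.png

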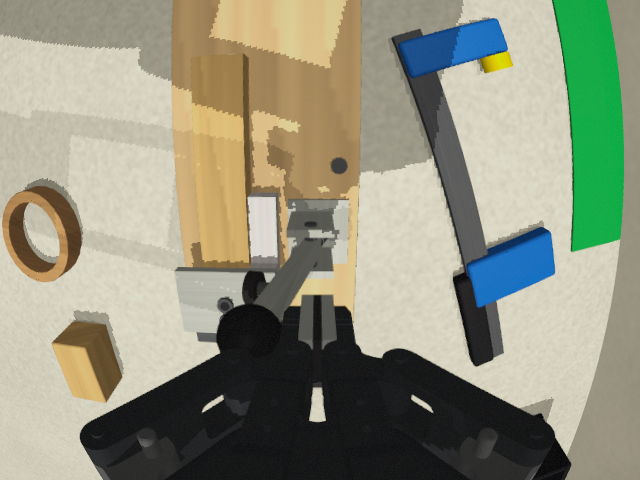

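The knob at (250,332) is just going over centre and the force has dropped. I push on a little.

```bash
python3 -m crank '[[[0,0,0],[-0.0069,0.0013,0],-1],[[0,0,0],[-0.0069,0.0013,0],-1],[[0,0,0],[0,0,0],-1],[[0,0,0],[0,0,0],-1]]';python3 st.py;  python3 - <<'E'
from ov import *
im=optics.camera("wrist");cv2.imwrite("pics/w16.png",im[:,:,::-1])
E
```

```text
clock: 24.15
ee_pos: [0.6272, -0.1966, 0.1578]
eef_rot: [0.77, 0.638, -0.0, -0.001]
force: [0.2, 0.4, -0.0]
finger_gap: -0.0
jig [[ 35.26  70.65 157.75]] force jig [ 0.2  0.4 -0. ] torque [-0.01  0.01 -0.02] yaw -0.18790185362269507 24.15
```

View pics/w16.png

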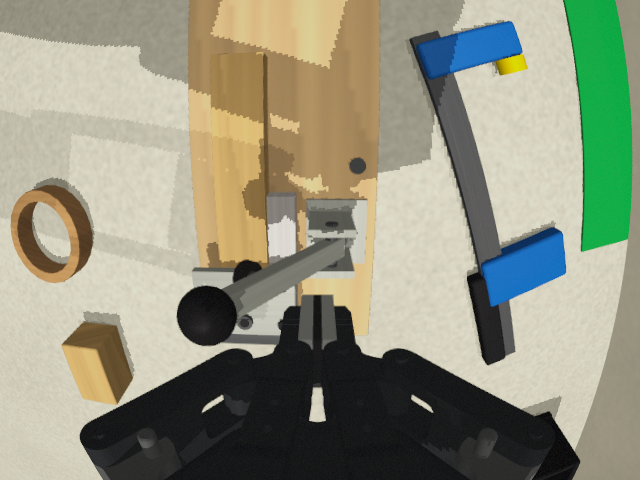

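It is swinging shut on its own. I back away upwards and check.

```bash
python3 -m crank '[[[0,0,0],[0.01,0,0.03],-1],[[0,0,0],[0.01,0,0.035],-1],[[0,0,0],[0.01,0,0.035],-1],[[0,0,0],[0,0,0],-1],[[0,0,0],[0,0,0],-1]]'; python3 -m crank '[[[0,0,0],[0,0,0],-1],[[0,0,0],[0,0,0],-1],[[0,0,0],[0,0,0],-1]]';python3 st.py;  python3 - <<'E'
from ov import *
o=manip.get_obs();T=pose("wrist",o)
im=optics.camera("wrist");np.savez("w17.npz",im=im,T=T);J=F(.5794,-.2594,0,-.1876);print("knob shut px",proj("wrist",tf(J,[-.061,.07,.052]),T))
cv2.imwrite("pics/w17.png",im[:,:,::-1])
c=cv2.resize(im[30:330,150:400,::-1],None,fx=2,fy=2,interpolation=cv2.INTER_CUBIC)
draw("wrist",c,T,J@F(-.018,.1,.012,0),segs((-18,18),(-50,100),22),k=2,off=(150,30));cv2.imwrite("pics/w17o.png",c)
im=optics.camera("scene");print(proj("scene",tf(J,[-.061,.07,.052])));im=cv2.resize(im[150:310,160:340,::-1],None,fx=4,fy=4,interpolation=cv2.INTER_CUBIC);cv2.imwrite("pics/s17.png",im)
E
```

```text
clock: 24.62
ee_pos: [0.6601, -0.1973, 0.262]
eef_rot: [0.77, 0.638, 0.002, 0.003]
force: [0.8, -0.5, -0.0]
finger_gap: 0.0001
clock: 24.87
ee_pos: [0.6569, -0.1964, 0.2558]
eef_rot: [0.77, 0.638, -0.001, -0.002]
force: [-0.5, -0.1, 0.0]
finger_gap: 0.0002
jig [[ 64.37  76.36 255.84]] force jig [-0.4 -0.2  0. ] torque [ 0.01 -0.06  0.03] yaw -0.1878314159536758 24.8667
knob shut px [[185.55265795 216.51089192]]
[[265.96729195 221.9260015 ]]
```

View pics/w17.png

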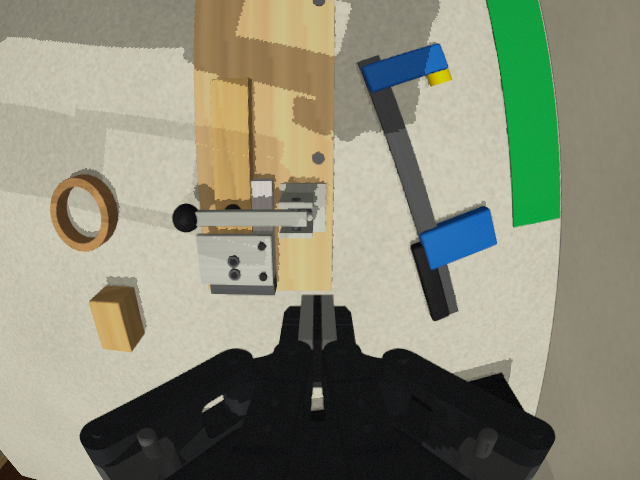

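View pics/s17.png

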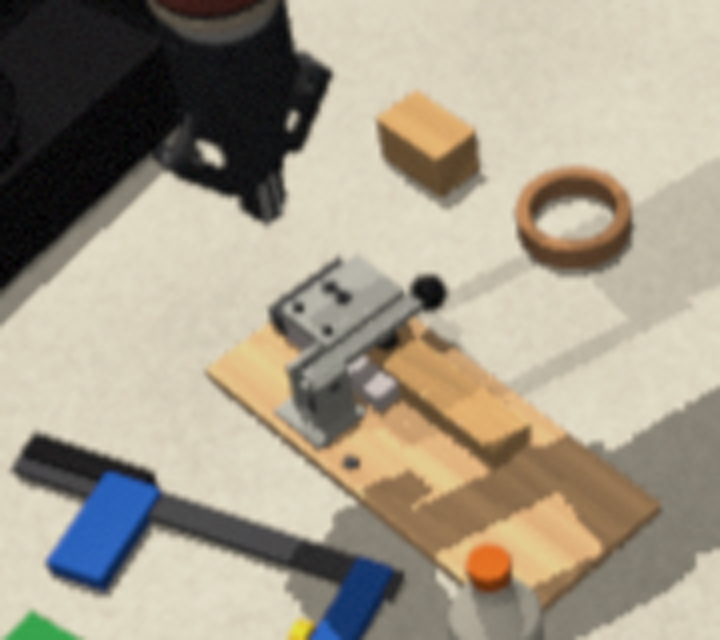

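View pics/w17o.png

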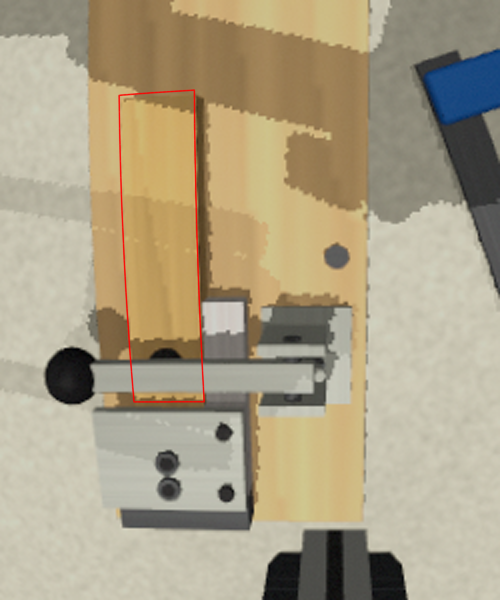

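The knob is at (186,217), and the shut prediction was (185.6,216.5). The rail still lies on the home outline. A quick check of the bystanders, then I hand in.

```bash
python3 - <<'E'
from ov import *
from workcell import sign_off
im=optics.camera("top");cv2.imwrite("pics/t18.png",im[:,:,::-1])
o=manip.get_obs();print(o["clock"],o["force"],abs(o["qd"]).max())
E
```

```text
25.0167 [-0.40400524  1.37561951 -0.19181895] 0.008548621887787922
```

View pics/t18.png

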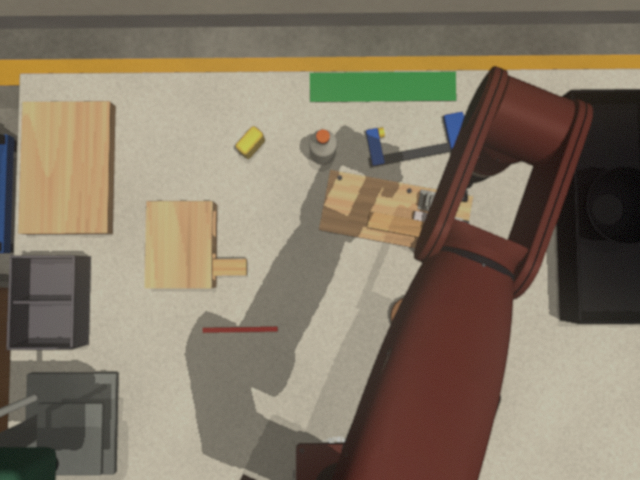

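The top view shows the plain rail still in the rack at (230,267). The pencil, glue, tape measure and bar clamp are where they were.

```bash
python3 -c "
from workcell import sign_off
print(sign_off())"
```

```text
the job is handed in; nothing more can be done
None
```

The job is done and handed in at about 25 s on the robot's clock. The rail is home in the jig corner, the clamp is shut on it, and the robot stands clear.

**What I did**
- I drew the half-lapped rail out of the rack and laid it on the jig board.
- I regripped it by its tail and slid it under the drill plate into the corner.
- After letting go, I pressed it home again with shut fingers, about 10 N against the fence and 11 N against the end stop. The most I measured on the end stop was 14 N.
- I then swung the toggle clamp over centre.

**Last checks**
- **Seating:** when I pressed the rail again it gave only about 0.1–0.2 mm in either direction. In the wrist picture it lies along the home outline to about 1 mm, with no gap visible at the fence.
- **Clamp:** the knob appears at pixel (186,217); the shut position predicts (185.6,216.5).
- **Other things:** the plain rail, pencil, glue, tape measure and bar clamp look unmoved. The tape roll and offcut were partly hidden in the last top view, but they look in place in the wrist and scene views.

**What disagreed**
- The rail came down about 0.017 rad askew on the board, so I matched the gripper to it before regripping.
- During the slide it first touched the fence only near its tip. I corrected this by feel and then checked it with the second press.
- The end-stop contact came about 2 mm beyond where my camera estimate of the jig put it, which is about the calibration error.
- The tip itself is under the drill plate and could not be seen.

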